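Tap a board module home against a hidden stop

TASK

Take the tapping tool by its handle and, touching the module only with the tool, gently nudge the module on the jig first square against the fence, and then in small taps along the fence, under the hood, until it rests against the hidden stop. Do not push so hard that the stop shifts from its setting. Stand the tool upright back on its pad, and leave everything else on the bench as it is.

Things in the scene. Friction and masses are not known exactly. Their poses are not given: they have to be found in the camera images.
- jig: Fixed setting jig. Origin at bench level in its middle; +x runs along the bed from the open end (nearest the robot) into the hood, +y towards the fence, z up; jig coordinates below are in this frame. Bed: flat aluminium plate, top 12 mm above the bench, x = -160 to 150 mm, y = -105 to 80 mm.
- fence (a point): Middle of the fence's guiding face at its open end (jig x = -160, y = 65 mm). The fence is a straight steel bar along the bed's whole +y side, 15 mm thick, top 34 mm above the bench.
- hood (a point): Centre of the top of the fixed grey hood, 61 mm above the bench. It covers jig x = 35 to 150 mm, y = -105 to 80 mm; its opening towards jig -x is 34 mm high above the bed, the other sides are closed.
- post (a point): Top of a fixed dark round post, 24 mm across, 60 mm above the bench, at jig x = -135, y = -128 mm, on an ear of the bed that reaches x = -155 to -115 mm and out to y = -153 mm.
- stop_face (a point): Middle of the steel stop's face, hidden under the hood, 27 mm above the bench, at jig y = 20 mm, facing jig -x; 60 mm wide. Its setting differs each time (jig x = 65 to 105 mm). A friction clamp holds it: pushed with more than about 20 N it slips and does not come back.
- module: Loose electronics module: green board in an aluminium frame, 120 (x) by 90 (y) by 30 mm high, 0.2 to 0.4 kg. Origin: centre of its underside. It lies flat on the bed, its x within 0.2 rad of the jig's, 15 to 45 mm sideways and 40 to 120 mm lengthwise from home; its +x end goes under the hood. Sliding it takes 1 to 3 N.
- module_side (a point): Middle of the module's +y long side (the side that goes against the fence), at half height: 45 mm from the module's centre.
- tapper: Loose tapping tool standing upright on its pad: white plastic block 24 mm (x) by 70 mm (y) by 30 mm high, with a square aluminium handle, 20x20 mm, standing up from its middle to 115 mm above its underside. 0.25 kg. Origin: centre of the underside; z up the handle.
- pad: Fixed square black rubber pad, 120x120 mm, 6 mm thick, the tapping tool's place; origin under its centre.
- bin: red open small-parts bin, 130x100x60 mm, holding white spacer rods; origin under its centre. A bystander, to be left alone.
- frame: flat open aluminium frame, 150x110x12 mm, lying on the bench; origin under its centre. A bystander, to be left alone.
- rail: aluminium rail with a raised lug at each end, 160x16x20 mm, lying beside the jig, outside the fence; origin under its centre. A bystander, to be left alone.
- card: bare green circuit card, 90x70x5 mm, lying on the roof of the jig's hood; origin under its centre. A bystander, to be left alone.
- driver: black-handled screwdriver lying beside the jig's hood, on the side away from the fence; origin under its middle. A bystander, to be left alone.
- jar: white plastic jar with a grey lid, 48 mm across, 80 mm tall, standing beside the open half of the jig, on the side away from the fence, about 200 mm from the jig's middle; origin under its centre. A bystander, to be left alone.
- bottle: white plastic bottle, 60 mm across, 150 mm tall; origin under its centre. A bystander, to be left alone.

How it is judged:
By the outcome, as a careful person would: the job done as asked, in the order asked, and still so for the second after the job is handed in, with the robot touching nothing.
It also fails if it takes over 67 s, if anything falls off the work surface, if the arm or the gripper's body presses on something with over 40 N, if the wrist force passes 120 N, or if a joint passes its speed limit or range.

ROBOT

A 7-joint arm with a two-finger parallel gripper is mounted at the origin on the work surface. World frame = base frame: x ahead of the robot, y to its left, z up, the work surface at z = 0. Lengths are in m, angles in rad, forces in N, time in s.
With the tool pointing down it reaches from about 0.4 to 0.85 m from the base axis. Payload 4.5 kg.
Tool frame: the origin (TCP) lies on the centre line of the jaws, within the pads' length; the fingertips stand 25 mm ahead of it and the grasp point (between the pads) lies 6 mm ahead of it; z points along the fingers, y is the direction in which the jaws open and shut (so a half turn about z gives the same grasp; the last joint's range is limited). The gripper opens to 88 mm and grips with 3 to 60 N. Pads are 18 mm wide; open, the fingers measure 123 mm over their backs; the gripper's body (75 mm by 187 mm) begins 45 mm behind the grasp point.
Start: joints at [1.368, 0.689, -0.195, 1.565, 0.157, 0.902, -0.215], TCP at [0.147, -0.608, 0.264] pointing down, gripper open.
Joint ranges: [-3.01, 3.01], [-0.46, 2.08], [-1.47, 1.51], [0.13, 2.56], [-1, 4.14], [0.04, 2.09], [-2.66, 2.66]. Speed limits (rad/s): [2.57, 2.57, 3.14, 3.14, 3.14, 3.14, 3.14].

INTERFACE

Orientations are given as a unit quaternion [x, y, z, w].
In Python, from plant import r, eyes gives the robot as it stands.
- The arm moves only by the tool servo_tool, never from a script. Its argument "deltas" is a list of rows, each an object of numbers: "dx", "dy", "dz": the shift along the tool's x, y, z in units of 60 mm (1.0 is 60 mm); "ax", "ay", "az": the turn, a rotation vector about the tool's x, y, z in units of 6 degrees (1.0 is 6 degrees); "hand": the finger opening in mm, from 0 to 88.1. A call has 1 to 10 rows; each row is the pose to reach, as a shift and turn from the pose commanded when the call began, along the tool's axes at that moment; what a row does not reach only later rows make up. A row lasts 1/8 s, in which the tool goes at most 62.5 mm and 10.7 degrees, less where a joint would pass 70% of its speed; a pose out of reach is approached as far as the arm can. A call with a gripper value outside its range is refused whole. The fingers move at their own pace and stop on an object; "newtons" is the grip in N (left out, the last holds). Time passes only in rows, so rows that repeat a pose let the fingers close. It gives the time, the measured TCP pose, the force and the opening at its end, in the units of the state.
- r.get_state(): the state, without advancing time (a new reading comes with each control period).
- eyes.snapshot(name): name is "scene" or "side" or "wrist"; returns (picture, depth): 384x512x3 uint8, red, green, blue; 384x512 float32, m along the optical axis (not along the pixel's ray), 0 where there is no reading.
- eyes.camera_model(name): a dict with "fx", "fy", "cx", "cy" (pixels), "pose" (4x4, takes a point from camera to world coordinates). Camera axes: x right, y up, looking along -z (the intrinsics and any distortion apply to the point x, -y, -z); pixel columns grow to the right and rows downward; lengths in m; the calibration is good to about 2 mm. A picture is of the moment at which its call begins: read the wrist's pose just before it. camera_model takes no time and is no camera call; for the wrist camera it gives the pose at the moment of the call.
- r.finish_job(): hands the job in, once; it reports no verdict.
The state is a dict: "clock": time; "q": joint angles; "qd": joint speeds; "joint_torque": joint torques, N m; "tool_pos": TCP position; "eef_rot": TCP orientation; "contact_force": force on the tool from outside, world axes, zero at the start; "moment": the same for the moment, N m; "opening": opening from 0.0 (shut) to 1.0 (fully open).
Only numpy, scipy, OpenCV 4.12 (cv2) and the standard library are available. Lean on these libraries where they do the work, as an engineer would, in place of code of your own. Each camera call takes 0.05 s, during which the arm holds its last target.

## Working session

There is one attempt and no reset: what is moved stays moved. The work goes in short steps, Python scripts to look and compute and a tool call to move; the robot and the scene stay as the last step left them, time stands still between calls to the robot, and variables do not carry over. Pictures are saved under pics/ and viewed, and the job is handed in when it is done.

Besides the shell and the picture viewer there is one more tool, called after "Request:" by a JSON object that holds its "api" and its "payload", one argument or row to a line. servo_tool: Moves the arm, as the interface text tells. Its arguments: {"type":"object","properties":{"deltas":{"type":"array","items":{"type":"object","properties":{"dx":{"type":"number"},"dy":{"type":"number"},"dz":{"type":"number"},"ax":{"type":"number"},"ay":{"type":"number"},"az":{"type":"number"},"hand":{"type":"number"}}}},"newtons":{"type":"number"}},"required":["deltas"]}

```bash
ls; mkdir -p pics; cat > h.py <<'E'
import numpy as np, cv2
from plant import r, eyes
def snap(n,f):
    m=eyes.camera_model(n); p,d=eyes.snapshot(n)
    cv2.imwrite('pics/%s.png'%f,cv2.cvtColor(p,cv2.COLOR_RGB2BGR)); np.savez('pics/%s.npz'%f,p=p,d=d,**{k:np.array(v) for k,v in m.items()})
    return p,d,m
def load(f):
    z=np.load('pics/%s.npz'%f,allow_pickle=True); return z['p'],z['d'],z
def ray(m,u,v):
    T=np.array(m['pose']); D=np.array([(u-m['cx'])/m['fx'],-(v-m['cy'])/m['fy'],-1.]); return T[:3,3],T[:3,:3]@D
def onz(m,u,v,z):
    o,d=ray(m,u,v); return o+d*(z-o[2])/d[2]
def cloud(m,dep):
    T=np.array(m['pose']); v,u=np.mgrid[:384,:512]
    P=np.stack([(u-m['cx'])/m['fx']*dep,-(v-m['cy'])/m['fy']*dep,-dep],-1)
    return P@T[:3,:3].T+T[:3,3]
E
python3 - <<'E'
from h import *
for n in ['scene','side','wrist']:
    p,d,m=snap(n,n+'0'); print(n,{k:(np.round(v,3).tolist()) for k,v in m.items()})
s=r.get_state(); print(s)
E
```

```text
pics
scene {'fx': 488.339, 'fy': 488.339, 'cx': 259.858, 'cy': 191.118, 'pose': [[-0.248, -0.838, 0.486, 1.244], [0.969, -0.216, 0.123, 0.154], [0.002, 0.502, 0.865, 1.303], [0.0, 0.0, 0.0, 1.0]]}
side {'fx': 455.645, 'fy': 455.645, 'cx': 263.237, 'cy': 188.495, 'pose': [[-0.743, 0.528, -0.411, 0.077], [-0.669, -0.57, 0.478, 0.574], [0.018, 0.63, 0.777, 1.015], [0.0, 0.0, 0.0, 1.0]]}
wrist {'fx': 282.129, 'fy': 282.129, 'cx': 253.58, 'cy': 189.043, 'pose': [[0.235, 0.928, 0.289, 0.221], [-0.972, 0.224, 0.068, -0.589], [-0.001, -0.297, 0.955, 0.384], [0.0, 0.0, 0.0, 1.0]]}
{'clock': 0.15, 'q': array([ 1.36781089,  0.68981988, -0.19452177,  1.56606909,  0.15733039,
        0.90250905, -0.21508869]), 'qd': array([-0.00189086, -0.00241993,  0.00095603, -0.00180068,  0.0002139 ,
        0.00088749, -0.00054462]), 'joint_torque': array([-4.40246667e-04, -5.27866066e+01, -1.26770139e+00, -1.53585953e+01,
       -5.23980951e-02,  3.98420976e-03,  1.15325424e-04]), 'tool_pos': array([ 0.14646787, -0.6071479 ,  0.26308589]), 'eef_rot': array([ 9.92994393e-01,  1.18159370e-01, -1.46747547e-04, -6.91149816e-04]), 'contact_force': array([ 0.18663366,  0.58202047, -0.76280293]), 'moment': array([-0.02919155,  0.04344106, -0.00338215]), 'opening': 1.0008929744111303}
```

View pics/scene0.png

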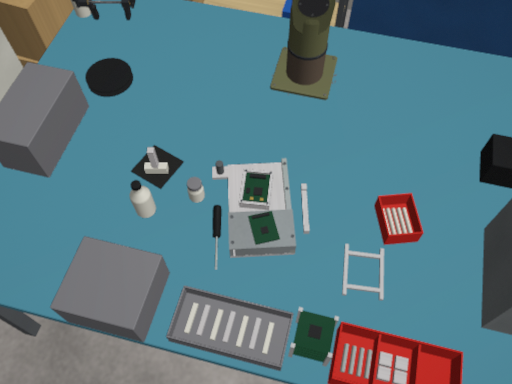

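View pics/side0.png

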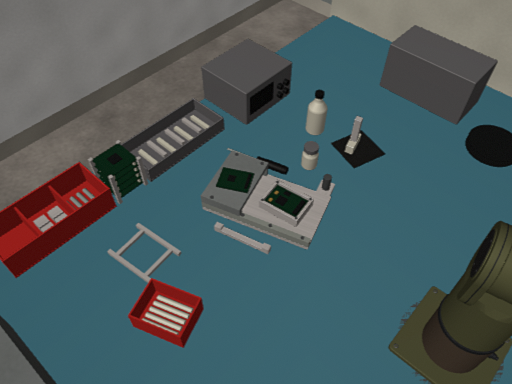

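View pics/wrist0.png

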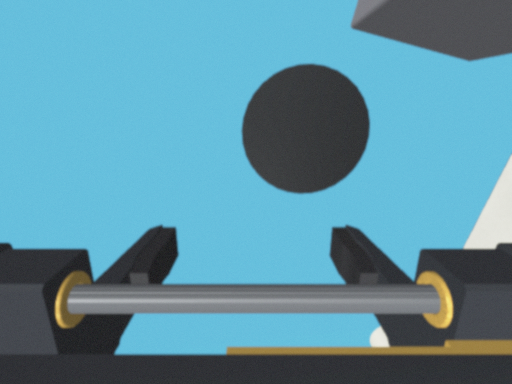

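```bash
python3 - <<'E'
from h import *
p,d,m=load('scene0'); c=p[130:280,120:330]
cv2.imwrite('pics/sz.png',cv2.cvtColor(cv2.resize(c,None,fx=3.8,fy=3.8,interpolation=cv2.INTER_CUBIC),cv2.COLOR_RGB2BGR))
p,d,m2=load('side0'); c=p[90:250,195:395]
cv2.imwrite('pics/dz.png',cv2.cvtColor(cv2.resize(c,None,fx=3.7,fy=3.7,interpolation=cv2.INTER_CUBIC),cv2.COLOR_RGB2BGR))
for n,u,v,z in [('padtapper',156,168,.03),('post',220,163,.06),('bin',398,218,.03),('frame',364,270,.01)]: print(n,onz(m,u,v,z).round(3))
E
```

```text
padtapper [ 0.529 -0.358  0.03 ]
post [ 0.48  -0.164  0.06 ]
bin [0.516 0.387 0.03 ]
frame [0.692 0.317 0.01 ]
```

View pics/sz.png

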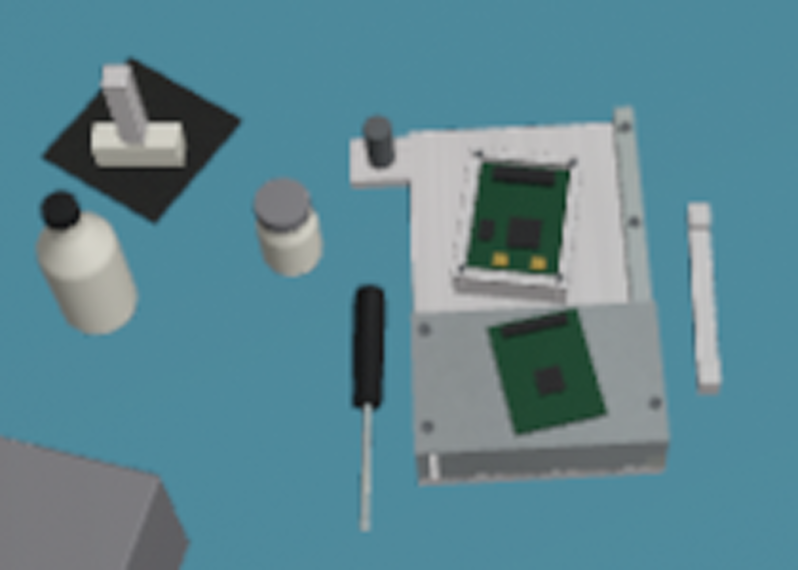

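View pics/dz.png

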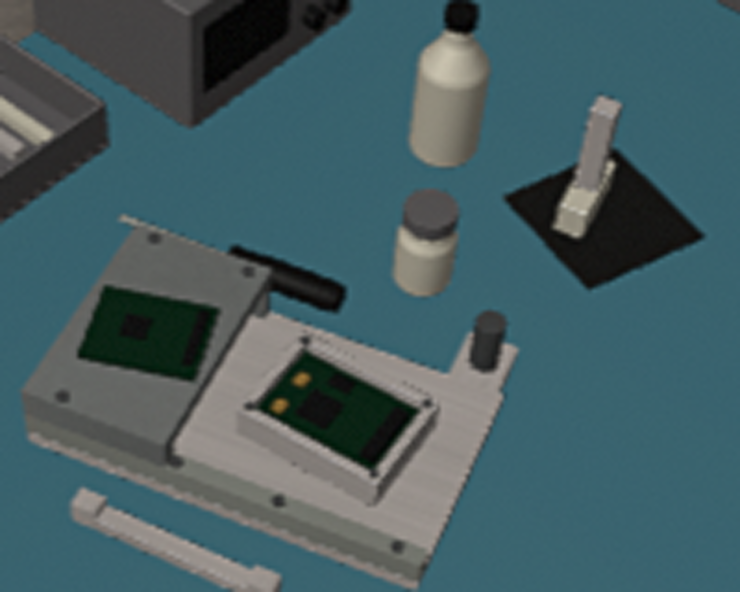

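```bash
cat >> h.py <<'E'
from scipy.optimize import least_squares
def proj(m,P):
    T=np.array(m['pose']); q=(np.array(P)-T[:3,3])@T[:3,:3]; return np.array([m['cx']+m['fx']*q[0]/-q[2], m['cy']-m['fy']*q[1]/-q[2]])
def fit(obs,z0=0,x0=(.6,-.05,0)):
    # obs: list of (m,(u,v),(bx,by,bz)) ; body frame planar pose, corner residuals
    def f(a):
        c,s=np.cos(a[2]),np.sin(a[2]); o=[]
        for m,uv,b in obs:
            o+=list(proj(m,[a[0]+c*b[0]-s*b[1],a[1]+s*b[0]+c*b[1],b[2]+z0])-uv)
        return np.array(o)
    s=least_squares(f,x0,loss='soft_l1'); return s.x,f(s.x).reshape(-1,2)
E
python3 - <<'E'
from h import *
_,_,ms=load('scene0'); _,_,md=load('side0')
S=lambda u,v:np.array([120+u/3.8,130+v/3.8])-.35
D=lambda u,v:np.array([195+u/3.7,90+v/3.7])-.35
jig=[(ms,S(413,310),(.035,-.105,.061)),(ms,S(656,303),(.035,.08,.061)),(ms,S(668,441),(.150,.08,.061)),(ms,S(416,448),(.150,-.105,.061)),
(ms,S(614,107),(-.16,.065,.034)),(ms,S(633,107),(-.16,.08,.034)),(ms,S(377,124),(-.135,-.128,.06)),
(md,D(270,275),(.035,-.105,.061)),(md,D(168,452),(.035,.08,.061)),(md,D(25,390),(.150,.08,.061)),(md,D(133,228),(.150,-.105,.061)),
(md,D(418,572),(-.16,.08,.034)),(md,D(490,320),(-.135,-.128,.06))]
x,res=fit(jig);print('jig',x.round(4),res.round(1).tolist())
def xj(p): 
    c,s=np.cos(x[2]),np.sin(x[2]);d=p[:2]-x[:2];return np.array([c*d[0]+s*d[1],-s*d[0]+c*d[1]])
h=.042
mod=[(ms,S(476,154),(-.06,-.045,h)),(ms,S(575,160),(-.06,.045,h)),(ms,S(566,291),(.06,.045,h)),(ms,S(455,274),(.06,-.045,h)),
(md,D(305,337),(.06,-.045,h)),(md,D(438,403),(-.06,-.045,h)),(md,D(376,480),(-.06,.045,h)),(md,D(240,410),(.06,.045,h))]
y,res=fit(mod);print('mod',y.round(4),res.round(1).tolist(),'jig',xj(y).round(4),y[2]-x[2])
pad=[(ms,S(130,58),(-.06,-.06,.006)),(ms,S(241,121),(-.06,.06,.006)),(ms,S(155,222),(.06,.06,.006)),(ms,S(42,156),(.06,-.06,.006)),
(md,D(703,236),(-.06,-.06,.006)),(md,D(590,288),(-.06,.06,.006)),(md,D(505,198),(.06,.06,.006)) ]
y,res=fit(pad,x0=(.53,-.36,.5));print('pad',y.round(4),res.round(1).tolist())
tap=[(ms,S(93,124),(-.012,-.035,.036)),(ms,S(181,124),(-.012,.035,.036)),(ms,S(184,144),(.012,.035,.036)),(ms,S(93,145),(.012,-.035,.036)),
(ms,S(104,67),(-.01,-.01,.121)),(ms,S(128,67),(-.01,.01,.121)),(ms,S(131,84),(.01,.01,.121)),(ms,S(106,86),(.01,-.01,.121)),
(md,D(557,203),(.012,.035,.036)),(md,D(582,210),(-.012,.035,.036)),
(md,D(600,98),(.01,-.01,.121)),(md,D(622,104),(-.01,-.01,.121)),(md,D(612,117),(-.01,.01,.121)),(md,D(592,109),(.01,.01,.121))]
y,res=fit(tap,x0=(.53,-.36,0));print('tap',y.round(4),res.round(1).tolist())
print('bottle',onz(ms,*S(60,205),.15),'jar',onz(ms,*S(281,200),.08), 'bottle side',onz(md,*D(461,12),.15),onz(md,*D(431,208),.08))
E
```

```text
jig [ 0.569  -0.0032  0.3065] [[-0.0, 0.3], [0.3, -1.0], [0.8, -0.6], [0.1, 1.0], [0.5, -0.0], [0.2, -0.2], [0.6, 0.4], [0.5, -1.5], [-0.9, -1.5], [-1.1, 0.3], [1.2, -1.4], [0.8, -1.2], [0.6, 0.5]]
mod [ 0.5217 -0.0391  0.1365] [[-0.9, -2.0], [2.2, -0.7], [0.5, -0.9], [-0.7, 0.4], [-0.7, -1.9], [0.5, -0.3], [-0.2, 1.2], [-1.3, -0.8]] jig [-0.0559 -0.02  ] -0.17004273856531513
pad [ 0.5057 -0.3669 -0.3085] [[0.3, -0.6], [0.9, -0.8], [0.3, 0.1], [-0.3, -0.0], [0.5, -0.7], [-0.2, -0.4], [-0.7, -1.1]]
tap [ 0.5227 -0.3597  0.2521] [[0.9, -0.2], [0.3, -0.2], [-1.2, 1.0], [-0.0, 0.8], [0.6, -0.6], [1.1, -0.6], [-0.5, 0.5], [-0.7, 0.0], [0.3, 0.3], [1.1, 1.2], [-0.5, -1.2], [0.0, -0.6], [0.4, -0.0], [-0.7, -0.1]]
bottle [ 0.65823324 -0.34679406  0.15      ] jar [ 0.57600742 -0.21427679  0.08      ] bottle side [ 0.65581697 -0.34125289  0.15      ] [ 0.57544479 -0.21158291  0.08      ]
```

```bash
cat >> h.py <<'E'
from scipy.spatial.transform import Rotation as R
def go(p,yaw,cmd=None):
    s=r.get_state(); Rt=R.from_quat(s['eef_rot']); d=Rt.inv().apply(np.array(p)-s['tool_pos'])
    want=R.from_euler('z',yaw)*R.from_euler('x',np.pi)
    rv=(Rt.inv()*want).as_rotvec()
    print('t',round(s['clock'],2),'pos',s['tool_pos'].round(4),'F',s['contact_force'].round(2),'d',(d/.06).round(3),'a',(np.degrees(rv)/6).round(3))
E
python3 - <<'E'
from h import *
p,d,m=load('scene0'); C=cloud(m,d); 
for u,v in [(20,70),(75,110),(60,90),(30,140),(10,110)]: print(C[v,u].round(3))
go([.5227,-.3597,.22],.252)
E
```

```text
[-0.075 -1.35  -0.408]
[ 0.399 -0.681  0.059]
[ 0.415 -0.684  0.171]
[ 0.608 -0.683  0.17 ]
[ 0.522 -0.793  0.169]
t 0.15 pos [ 0.1465 -0.6071  0.2631] F [ 0.19  0.58 -0.76] d [ 7.063 -2.536  0.721] a [-0.013  0.001 -0.144]
```

Request:
{"api": "servo_tool", "payload": {
  "deltas": [
    {"dx":0.9,"dy":-0.33},
    {"dx":1.8,"dy":-0.65},
    {"dx":2.7,"dy":-0.97},
    {"dx":3.6,"dy":-1.29},
    {"dx":4.5,"dy":-1.62},
    {"dx":5.4,"dy":-1.94},
    {"dx":6.3,"dy":-2.26,"dz":0.3},
    {"dx":7.06,"dy":-2.54,"dz":0.7,"az":-0.14},
    {"dx":7.06,"dy":-2.54,"dz":0.7,"az":-0.14},
    {"dx":7.06,"dy":-2.54,"dz":0.7,"az":-0.14}
  ]
}}

```text
schema error: expected keys dx, dy, dz, ax, ay, az, hand
```

```bash
python3 - <<'E'
from h import *
go([.5227,-.3597,.22],.252)
snap('wrist','w1')
E
```

```text
t 0.15 pos [ 0.1465 -0.6071  0.2631] F [ 0.19  0.58 -0.76] d [ 7.063 -2.536  0.721] a [-0.013  0.001 -0.144]
```

View pics/w1.png

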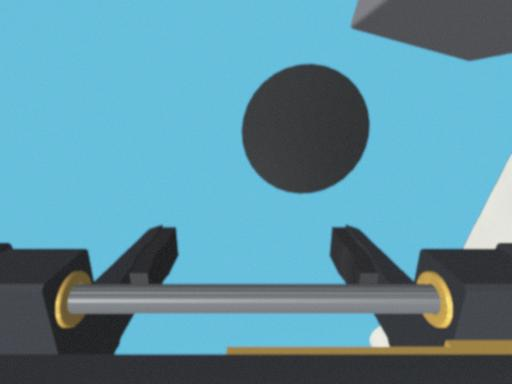

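All keys are needed in every row.

Request:
{"api": "servo_tool", "payload": {
  "deltas": [
    {"dx":0.9,"dy":-0.33,"dz":0,"ax":0,"ay":0,"az":0,"hand":88},
    {"dx":1.8,"dy":-0.65,"dz":0,"ax":0,"ay":0,"az":0,"hand":88},
    {"dx":2.7,"dy":-0.97,"dz":0,"ax":0,"ay":0,"az":0,"hand":88},
    {"dx":3.6,"dy":-1.29,"dz":0,"ax":0,"ay":0,"az":0,"hand":88},
    {"dx":4.5,"dy":-1.62,"dz":0,"ax":0,"ay":0,"az":0,"hand":88},
    {"dx":5.4,"dy":-1.94,"dz":0,"ax":0,"ay":0,"az":0,"hand":88},
    {"dx":6.3,"dy":-2.26,"dz":0.3,"ax":0,"ay":0,"az":0,"hand":88},
    {"dx":7.06,"dy":-2.54,"dz":0.7,"ax":0,"ay":0,"az":-0.14,"hand":88},
    {"dx":7.06,"dy":-2.54,"dz":0.7,"ax":0,"ay":0,"az":-0.14,"hand":88},
    {"dx":7.06,"dy":-2.54,"dz":0.7,"ax":0,"ay":0,"az":-0.14,"hand":88}
  ]
}}

```text
clock: 1.45
tool_pos: [0.5219, -0.3607, 0.2216]
eef_rot: [0.992, 0.125, -0.001, 0.0]
contact_force: [-0.6, -0.1, 0.6]
opening: 0.999
```

```bash
python3 - <<'E'
from h import *
go([.5227,-.3597,.22],.252)
snap('wrist','w1')
E
```

```text
t 1.45 pos [ 0.5219 -0.3607  0.2216] F [-0.62 -0.11  0.64] d [ 0.017 -0.013  0.026] a [ 0.004  0.013 -0.01 ]
```

View pics/w1.png

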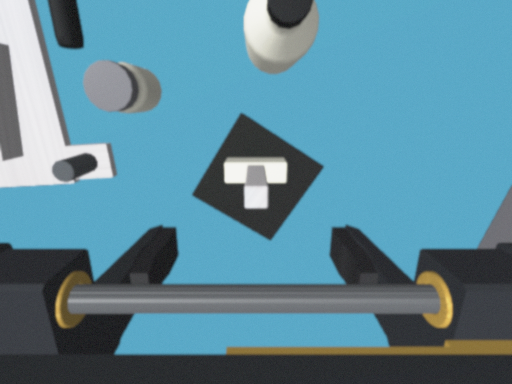

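```bash
python3 - <<'E'
from h import *
p,d,m=load('w1'); c=p[140:220,180:330]
cv2.imwrite('pics/w1z.png',cv2.cvtColor(cv2.resize(c,None,fx=5,fy=5,interpolation=cv2.INTER_CUBIC),cv2.COLOR_RGB2BGR))
for uv in [(225,182),(287,182),(256,182)]: print(onz(m,*uv,.036).round(4))
for uv in [(245,184),(268,184),(268,207),(245,207)]: print(onz(m,*uv,.121).round(4))
E
```

```text
[ 0.504  -0.3317  0.036 ]
[ 0.5214 -0.3995  0.036 ]
[ 0.5127 -0.3656  0.036 ]
[ 0.5321 -0.3505  0.121 ]
[ 0.5367 -0.3687  0.121 ]
[ 0.5173 -0.374   0.121 ]
[ 0.5126 -0.3553  0.121 ]
```

View pics/w1z.png

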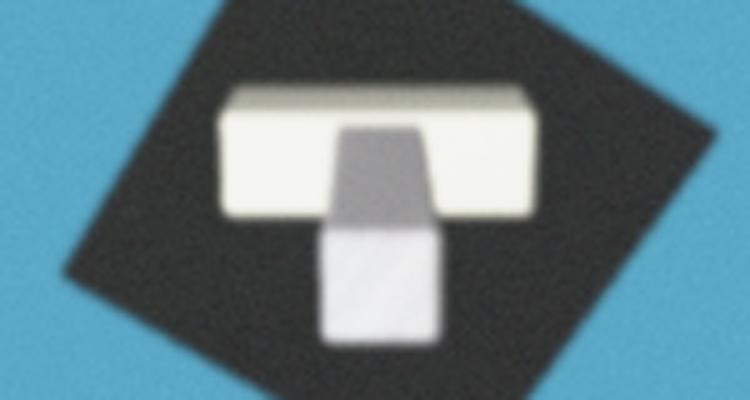

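```bash
python3 - <<'E'
from h import *
p,d,m=load('w1'); o=lambda u,v:np.array([180+u/5,140+v/5])-.4
obs=[(m,o(219,110),(.012,.035,.036)),(m,o(537,110),(.012,-.035,.036)),(m,o(222,217),(-.012,.035,.036)),(m,o(535,217),(-.012,-.035,.036)),
(m,o(320,228),(.01,.01,.121)),(m,o(441,228),(.01,-.01,.121)),(m,o(441,344),(-.01,-.01,.121)),(m,o(321,344),(-.01,.01,.121))]
x,res=fit(obs,x0=(.52,-.36,.25)); print(x.round(4),res.round(1).tolist())
pc=[(m,o(718,133),(.06,-.06,.006))]
for n,uv in [('L',(63,272)),('R',(718,133))]: print(onz(m,*o(*uv),.006).round(4))
print(onz(m,241,114,.006).round(4),onz(m,270,240,.006).round(4))
go([x[0],x[1],.096],x[2])
E
```

```text
[ 0.5234 -0.3619  0.2521] [[0.1, 0.2], [-0.1, 0.1], [0.2, -0.3], [-0.5, -0.4], [0.0, 0.3], [0.2, 0.2], [-0.1, -0.1], [0.1, -0.1]]
[ 0.4695 -0.2943  0.006 ]
[ 0.5442 -0.4423  0.006 ]
[ 0.5791 -0.3308  0.006 ] [ 0.4318 -0.406   0.006 ]
t 1.5 pos [ 0.5215 -0.3616  0.222 ] F [-0.08 -0.05 -0.14] d [0.032 0.01  2.099] a [ 0.011  0.012 -0.026]
```

Request:
{"api": "servo_tool", "payload": {
  "deltas": [
    {"dx":0.03,"dy":0.01,"dz":0.5,"ax":0,"ay":0,"az":0,"hand":88},
    {"dx":0.03,"dy":0.01,"dz":1.0,"ax":0,"ay":0,"az":0,"hand":70},
    {"dx":0.03,"dy":0.01,"dz":1.5,"ax":0,"ay":0,"az":0,"hand":60},
    {"dx":0.03,"dy":0.01,"dz":1.9,"ax":0,"ay":0,"az":0,"hand":50},
    {"dx":0.03,"dy":0.01,"dz":2.1,"ax":0,"ay":0,"az":0,"hand":40},
    {"dx":0.03,"dy":0.01,"dz":2.1,"ax":0,"ay":0,"az":0,"hand":30},
    {"dx":0.03,"dy":0.01,"dz":2.1,"ax":0,"ay":0,"az":0,"hand":15},
    {"dx":0.03,"dy":0.01,"dz":2.1,"ax":0,"ay":0,"az":0,"hand":10},
    {"dx":0.03,"dy":0.01,"dz":2.1,"ax":0,"ay":0,"az":0,"hand":10},
    {"dx":0.03,"dy":0.01,"dz":2.1,"ax":0,"ay":0,"az":0,"hand":10}
  ],
  "newtons": 40
}}

```text
clock: 2.75
tool_pos: [0.5251, -0.3607, 0.0966]
eef_rot: [0.992, 0.125, 0.001, 0.001]
contact_force: [0.8, -1.3, 4.1]
opening: 0.222
```

```bash
python3 - <<'E'
from h import *
go([.5234,-.3619,.23],.3065)
s=r.get_state(); print(s['opening']*88.1)
E
```

```text
t 2.75 pos [ 0.5251 -0.3607  0.0966] F [ 0.81 -1.28  4.11] d [-0.03   0.015 -2.223] a [ 0.015 -0.01  -0.527]
19.549635211880783
```

Request:
{"api": "servo_tool", "payload": {
  "deltas": [
    {"dx":0,"dy":0,"dz":-0.3,"ax":0,"ay":0,"az":0,"hand":10},
    {"dx":0,"dy":0,"dz":-0.9,"ax":0,"ay":0,"az":0,"hand":10},
    {"dx":0,"dy":0,"dz":-1.6,"ax":0,"ay":0,"az":-0.2,"hand":10},
    {"dx":0,"dy":0,"dz":-2.2,"ax":0,"ay":0,"az":-0.53,"hand":10},
    {"dx":0,"dy":0,"dz":-2.2,"ax":0,"ay":0,"az":-0.53,"hand":10}
  ]
}}

```text
clock: 3.38
tool_pos: [0.5261, -0.3608, 0.2311]
eef_rot: [0.988, 0.153, 0.003, 0.002]
contact_force: [0.0, 0.5, -2.6]
opening: 0.222
```

```bash
python3 - <<'E'
from h import *
go([.5686,-.1345,.23],.3065)
s=r.get_state(); print(s['opening']*88.1,s['moment'])
E
```

```text
t 3.38 pos [ 0.5261 -0.3608  0.2311] F [ 0.03  0.52 -2.65] d [ 1.815 -3.381  0.012] a [ 0.043 -0.043  0.003]
19.53217164590876 [-0.0342231  -0.02325405  0.0347132 ]
```

Request:
{"api": "servo_tool", "payload": {
  "deltas": [
    {"dx":0.3,"dy":-0.55,"dz":0,"ax":0,"ay":0,"az":0,"hand":10},
    {"dx":0.7,"dy":-1.25,"dz":0,"ax":0,"ay":0,"az":0,"hand":10},
    {"dx":1.1,"dy":-2.0,"dz":0,"ax":0,"ay":0,"az":0,"hand":10},
    {"dx":1.5,"dy":-2.75,"dz":0,"ax":0,"ay":0,"az":0,"hand":10},
    {"dx":1.81,"dy":-3.38,"dz":0,"ax":0.04,"ay":-0.04,"az":0,"hand":10},
    {"dx":1.81,"dy":-3.38,"dz":0,"ax":0.04,"ay":-0.04,"az":0,"hand":10},
    {"dx":1.81,"dy":-3.38,"dz":0,"ax":0.04,"ay":-0.04,"az":0,"hand":10}
  ]
}}

```text
clock: 4.25
tool_pos: [0.5657, -0.1347, 0.2266]
eef_rot: [0.988, 0.153, -0.004, -0.002]
contact_force: [0.1, -0.5, -2.8]
opening: 0.227
```

```bash
python3 - <<'E'
from h import *
go([.5686,-.1345,.1046],.3065)
snap('wrist','w2');p,d,m=snap('scene','s2')
c=p[120:290,170:330]
cv2.imwrite('pics/s2z.png',cv2.cvtColor(cv2.resize(c,None,fx=3.5,fy=3.5,interpolation=cv2.INTER_CUBIC),cv2.COLOR_RGB2BGR))
E
```

```text
t 4.25 pos [ 0.5657 -0.1347  0.2266] F [ 0.07 -0.49 -2.8 ] d [0.061 0.021 2.033] a [-0.042  0.068 -0.   ]
```

View pics/w2.png

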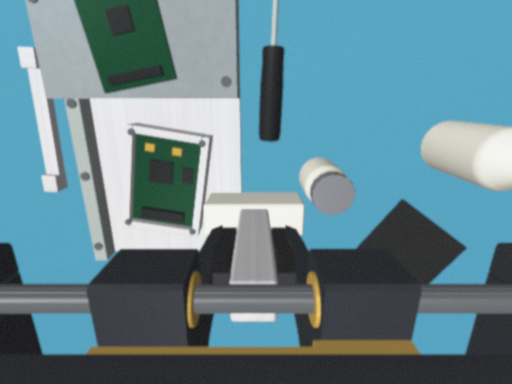

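View pics/s2z.png

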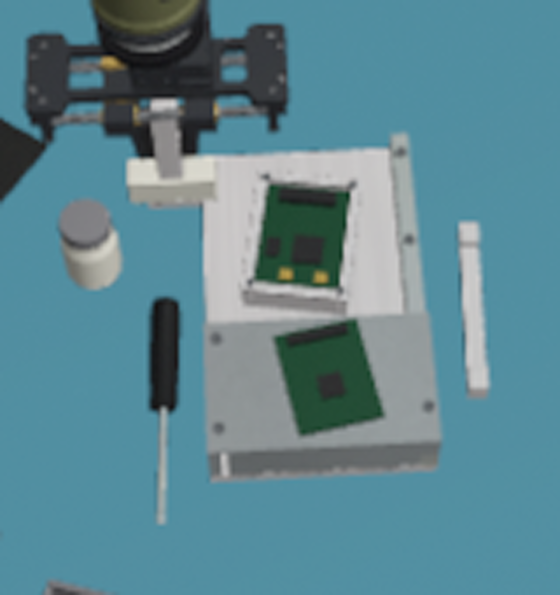

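```bash
python3 - <<'E'
from h import *
p,d,m=load('w2'); c=p[85:265,60:310]
cv2.imwrite('pics/w2z.png',cv2.cvtColor(cv2.resize(c,None,fx=3.2,fy=3.2,interpolation=cv2.INTER_CUBIC),cv2.COLOR_RGB2BGR))
E
```

```text
(no output)
```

View pics/w2z.png

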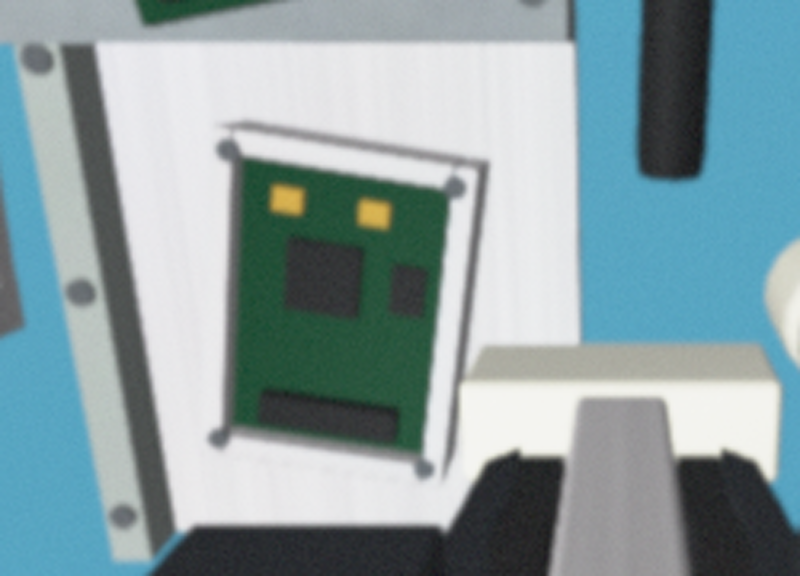

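```bash
python3 - <<'E'
from h import *
p,d,m=load('w2'); o=lambda u,v:np.array([60+u/3.2,85+v/3.2])-.35
j=[.569,-.0032,.3065]
def xj(p): 
    c,s=np.cos(j[2]),np.sin(j[2]);q=p[:2]-np.array(j[:2]);return (np.array([c*q[0]+s*q[1],-s*q[0]+c*q[1]])*1000).round(1)
for n,uv,z in [('fence in a',(62,45),.034),('fence in b',(152,550),.034),('fence out a',(16,45),.034),('fence out b',(113,560),.034),('bed-fence a',(97,45),.012),('bed-fence b',(175,530),.012),('hoodR',(572,40),.061),('hoodM',(300,41),.061),('bededge',(577,80),.012),('bededge',(581,340),.012),
 ('m+x-y',(475,167),.042),('m+x+y',(232,132),.042),('m-x-y',(438,478),.042),('m-x+y',(213,440),.042),
 ('tool+x+y',(463,380),.03+.136),('tool+x-y',(778,380),.03+.136)]:
    print(n,xj(onz(m,*o(*uv),z)))
E
```

```text
fence in a [35.7 61.8]
fence in b [-154.3   61.9]
fence out a [35.7 77. ]
fence out b [-158.8   78.1]
bed-fence a [35.7 62.4]
bed-fence b [-158.    63.8]
hoodR [  37.  -108.7]
hoodM [ 36.8 -26.5]
bededge [  23.8 -107.6]
bededge [ -74.  -107.7]
m+x-y [ -3.3 -74.5]
m+x+y [8.2 5.6]
m-x-y [-118.6  -54.9]
m-x+y [-103.2   27.2]
tool+x+y [-32.9 -90. ]
tool+x-y [ -32.9 -157.4]
```

```bash
python3 - <<'E'
from h import *
s=r.get_state(); print(s['tool_pos'])
go([.5665,-.1278,.1066],.3065)
E
```

```text
[ 0.56588742 -0.13588949  0.22706046]
t 4.35 pos [ 0.5659 -0.1359  0.2271] F [-0.49  0.23 -3.21] d [ 0.063 -0.118  2.008] a [-0.035  0.059 -0.021]
```

Request:
{"api": "servo_tool", "payload": {
  "deltas": [
    {"dx":0.06,"dy":-0.12,"dz":0.5,"ax":0,"ay":0,"az":0,"hand":10},
    {"dx":0.06,"dy":-0.12,"dz":1.1,"ax":0,"ay":0,"az":0,"hand":10},
    {"dx":0.06,"dy":-0.12,"dz":1.6,"ax":-0.03,"ay":0.06,"az":0,"hand":10},
    {"dx":0.06,"dy":-0.12,"dz":1.9,"ax":-0.03,"ay":0.06,"az":0,"hand":10},
    {"dx":0.06,"dy":-0.12,"dz":2.0,"ax":-0.03,"ay":0.06,"az":0,"hand":10},
    {"dx":0.06,"dy":-0.12,"dz":2.0,"ax":-0.03,"ay":0.06,"az":0,"hand":10}
  ]
}}

```text
clock: 5.1
tool_pos: [0.5678, -0.1262, 0.108]
eef_rot: [0.988, 0.153, 0.001, -0.0]
contact_force: [0.2, 0.7, -2.5]
opening: 0.224
```

```bash
cat >> h.py <<'E'
J=np.array([.569,-.0032,.3065])
def xj(p):
    c,s=np.cos(J[2]),np.sin(J[2]);q=np.array(p)[:2]-J[:2];return (np.array([c*q[0]+s*q[1],-s*q[0]+c*q[1]])*1000).round(1)
def jx(x,y):
    c,s=np.cos(J[2]),np.sin(J[2]);return J[0]+c*x-s*y, J[1]+s*x+c*y
def st(tx=None,ty=None,tz=None):
    s=r.get_state(); c,n=np.cos(J[2]),np.sin(J[2]); f=s['contact_force']
    print('jig pos',xj(s['tool_pos']),'z',s['tool_pos'][2].round(4),'Fjig',(np.array([c*f[0]+n*f[1],-n*f[0]+c*f[1],f[2]])).round(2))
    if tx is not None: go([*jx(tx,ty),tz],J[2])
E
python3 - <<'E'
from h import *
st(-.04,-.085,.1046)
p,d,m=snap('side','d3');snap('wrist','w3')
c=p[90:250,195:395]
cv2.imwrite('pics/d3z.png',cv2.cvtColor(cv2.resize(c,None,fx=3.7,fy=3.7,interpolation=cv2.INTER_CUBIC),cv2.COLOR_RGB2BGR))
E
```

```text
jig pos [ -38.3 -116.9] z 0.108 Fjig [ 0.41  0.56 -2.48]
t 5.1 pos [ 0.5678 -0.1262  0.108 ] F [ 0.23  0.66 -2.48] d [-0.029 -0.532  0.058] a [-0.005 -0.025 -0.001]
```

View pics/d3z.png

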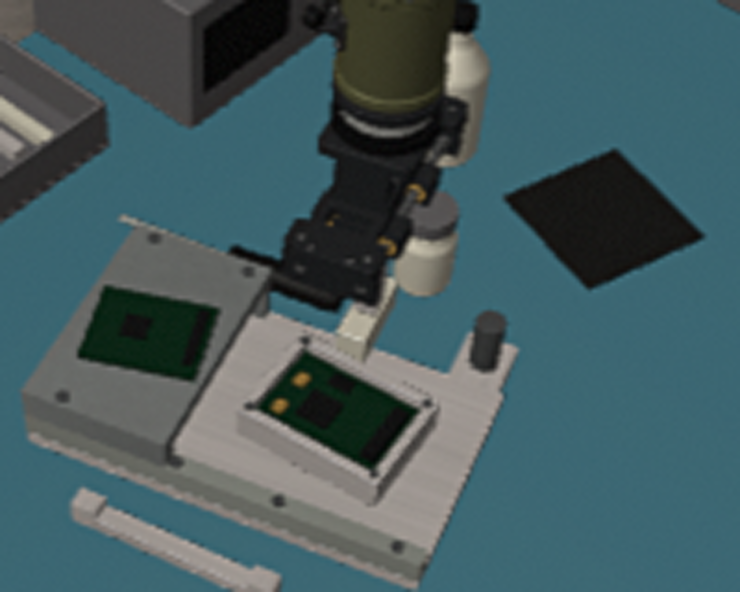

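View pics/w3.png

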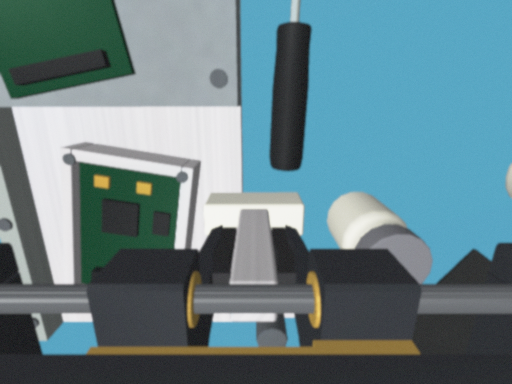

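Request:
{"api": "servo_tool", "payload": {
  "deltas": [
    {"dx":-0.01,"dy":-0.06,"dz":0.05,"ax":0,"ay":0,"az":0,"hand":10},
    {"dx":-0.02,"dy":-0.12,"dz":0.05,"ax":0,"ay":0,"az":0,"hand":10},
    {"dx":-0.03,"dy":-0.17,"dz":0.05,"ax":0,"ay":0,"az":0,"hand":10},
    {"dx":-0.03,"dy":-0.22,"dz":0.05,"ax":0,"ay":0,"az":0,"hand":10},
    {"dx":-0.03,"dy":-0.27,"dz":0.05,"ax":0,"ay":0,"az":0,"hand":10},
    {"dx":-0.03,"dy":-0.32,"dz":0.05,"ax":0,"ay":0,"az":0,"hand":10},
    {"dx":-0.03,"dy":-0.37,"dz":0.05,"ax":0,"ay":0,"az":0,"hand":10},
    {"dx":-0.03,"dy":-0.42,"dz":0.05,"ax":0,"ay":0,"az":0,"hand":10},
    {"dx":-0.03,"dy":-0.47,"dz":0.05,"ax":0,"ay":0,"az":0,"hand":10},
    {"dx":-0.03,"dy":-0.52,"dz":0.05,"ax":0,"ay":0,"az":0,"hand":10}
  ]
}}

```text
clock: 6.45
tool_pos: [0.5563, -0.0964, 0.1048]
eef_rot: [0.988, 0.153, 0.001, -0.001]
contact_force: [1.0, -1.0, -1.3]
opening: 0.22
```

```bash
python3 - <<'E'
from h import *
st(-.04,-.07,.1046)
p,d,m=snap('wrist','w4')
E
```

```text
jig pos [-40.2 -85. ] z 0.1048 Fjig [ 0.6  -1.27 -1.32]
t 6.45 pos [ 0.5563 -0.0964  0.1048] F [ 0.96 -1.03 -1.32] d [ 0.004 -0.25   0.003] a [-0.009 -0.021  0.005]
```

View pics/w4.png

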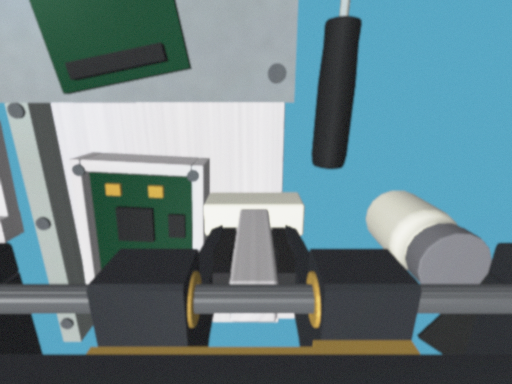

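Request:
{"api": "servo_tool", "payload": {
  "deltas": [
    {"dx":0,"dy":-0.05,"dz":0,"ax":0,"ay":0,"az":0,"hand":10},
    {"dx":0,"dy":-0.1,"dz":0,"ax":0,"ay":0,"az":0,"hand":10},
    {"dx":0,"dy":-0.15,"dz":0,"ax":0,"ay":0,"az":0,"hand":10},
    {"dx":0,"dy":-0.19,"dz":0,"ax":0,"ay":0,"az":0,"hand":10},
    {"dx":0,"dy":-0.22,"dz":0,"ax":0,"ay":0,"az":0,"hand":10},
    {"dx":0,"dy":-0.25,"dz":0,"ax":0,"ay":0,"az":0,"hand":10}
  ]
}}

```text
clock: 7.25
tool_pos: [0.5516, -0.0823, 0.1048]
eef_rot: [0.988, 0.153, 0.001, -0.001]
contact_force: [1.0, -2.0, -2.7]
opening: 0.226
```

```bash
python3 - <<'E'
from h import *
st(-.04,-.064,.1046)
E
```

```text
jig pos [-40.4 -70.1] z 0.1048 Fjig [ 0.38 -2.19 -2.67]
t 7.25 pos [ 0.5516 -0.0823  0.1048] F [ 1.03 -1.97 -2.67] d [ 0.007 -0.102  0.003] a [-0.009 -0.018  0.004]
```

Request:
{"api": "servo_tool", "payload": {
  "deltas": [
    {"dx":0,"dy":-0.02,"dz":0,"ax":0,"ay":0,"az":0,"hand":10},
    {"dx":0,"dy":-0.04,"dz":0,"ax":0,"ay":0,"az":0,"hand":10},
    {"dx":0,"dy":-0.06,"dz":0,"ax":0,"ay":0,"az":0,"hand":10},
    {"dx":0,"dy":-0.08,"dz":0,"ax":0,"ay":0,"az":0,"hand":10}
  ]
}}

```text
clock: 7.75
tool_pos: [0.5503, -0.0776, 0.1048]
eef_rot: [0.988, 0.153, 0.001, -0.001]
contact_force: [0.9, -1.1, -2.3]
opening: 0.224
```

```bash
python3 - <<'E'
from h import *
st(-.04,-.064,.1046)
p,d,m=snap('wrist','w5')
c=p[90:290,0:250]
cv2.imwrite('pics/w5z.png',cv2.cvtColor(cv2.resize(c,None,fx=3,fy=3,interpolation=cv2.INTER_CUBIC),cv2.COLOR_RGB2BGR))
E
```

```text
jig pos [-40.3 -65.3] z 0.1048 Fjig [ 0.49 -1.28 -2.32]
t 7.75 pos [ 0.5503 -0.0776  0.1048] F [ 0.85 -1.07 -2.32] d [ 0.005 -0.022  0.003] a [-0.009 -0.02   0.004]
```

View pics/w5z.png

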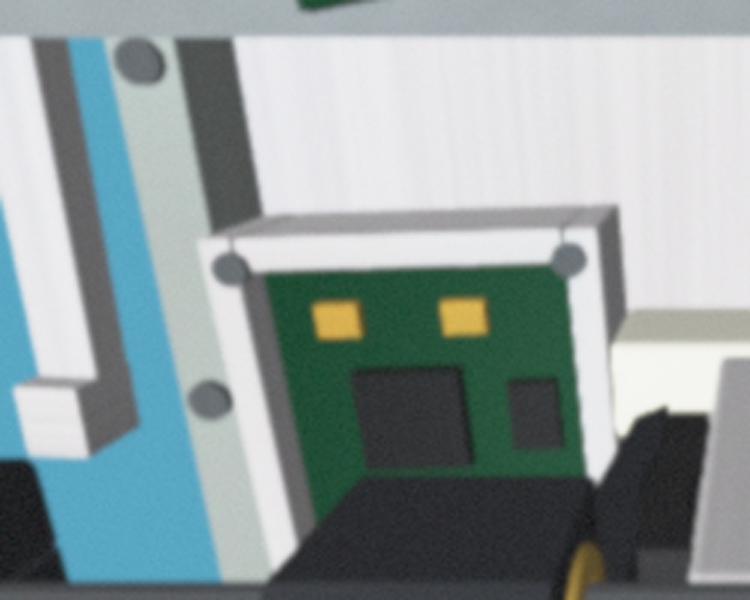

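Request:
{"api": "servo_tool", "payload": {
  "deltas": [
    {"dx":0,"dy":-0.015,"dz":0,"ax":0,"ay":0,"az":0,"hand":10},
    {"dx":0,"dy":-0.03,"dz":0,"ax":0,"ay":0,"az":0,"hand":10}
  ]
}}

```text
clock: 8.05
tool_pos: [0.5498, -0.0762, 0.1048]
eef_rot: [0.988, 0.153, 0.001, -0.0]
contact_force: [0.9, -2.4, -2.7]
opening: 0.225
```

```bash
python3 - <<'E'
from h import *
st(-.04,-.062,.1046)
E
```

```text
jig pos [-40.4 -63.8] z 0.1048 Fjig [ 0.17 -2.55 -2.67]
t 8.05 pos [ 0.5498 -0.0762  0.1048] F [ 0.93 -2.38 -2.67] d [ 0.006 -0.03   0.003] a [-0.006 -0.019  0.004]
```

Request:
{"api": "servo_tool", "payload": {
  "deltas": [
    {"dx":0,"dy":-0.01,"dz":0,"ax":0,"ay":0,"az":0,"hand":10},
    {"dx":0,"dy":-0.02,"dz":0,"ax":0,"ay":0,"az":0,"hand":10}
  ]
}}

```text
clock: 8.3
tool_pos: [0.5492, -0.0759, 0.1048]
eef_rot: [0.988, 0.153, 0.001, 0.0]
contact_force: [0.0, -4.8, -1.4]
opening: 0.224
```

```bash
python3 - <<'E'
from h import *
st(-.04,-.062,.1046)
E
```

```text
jig pos [-40.8 -63.4] z 0.1048 Fjig [-1.44 -4.56 -1.36]
t 8.3 pos [ 0.5492 -0.0759  0.1048] F [ 0.   -4.79 -1.36] d [ 0.013 -0.023  0.003] a [ 0.002 -0.013 -0.002]
```

Request:
{"api": "servo_tool", "payload": {
  "deltas": [
    {"dx":0,"dy":-0.01,"dz":0,"ax":0,"ay":0,"az":0,"hand":10},
    {"dx":0,"dy":-0.02,"dz":0,"ax":0,"ay":0,"az":0,"hand":10}
  ]
}}

```text
clock: 8.55
tool_pos: [0.5487, -0.0756, 0.1049]
eef_rot: [0.988, 0.152, 0.0, 0.001]
contact_force: [-0.5, -6.8, -1.2]
opening: 0.221
```

```bash
python3 - <<'E'
from h import *
st(-.04,-.062,.1046)
p,d,m=snap('wrist','w6')
c=p[90:290,0:250]
cv2.imwrite('pics/w6z.png',cv2.cvtColor(cv2.resize(c,None,fx=3,fy=3,interpolation=cv2.INTER_CUBIC),cv2.COLOR_RGB2BGR))
p,d,m=snap('side','d6')
c=p[120:250,195:355]
cv2.imwrite('pics/d6z.png',cv2.cvtColor(cv2.resize(c,None,fx=4.5,fy=4.5,interpolation=cv2.INTER_CUBIC),cv2.COLOR_RGB2BGR))
E
```

```text
jig pos [-41.2 -62.9] z 0.1049 Fjig [-2.57 -6.3  -1.17]
t 8.55 pos [ 0.5487 -0.0756  0.1049] F [-0.55 -6.78 -1.17] d [ 0.021 -0.015  0.004] a [ 0.011 -0.007 -0.007]
```

View pics/w6z.png

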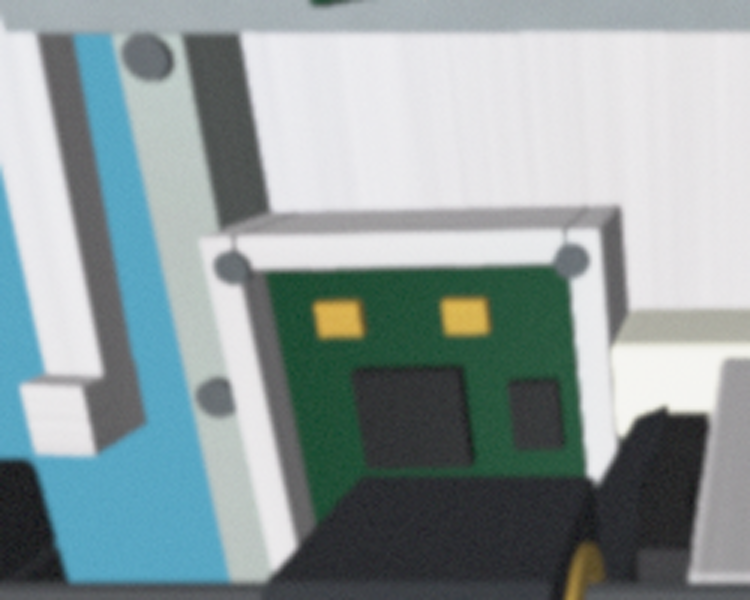

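View pics/d6z.png

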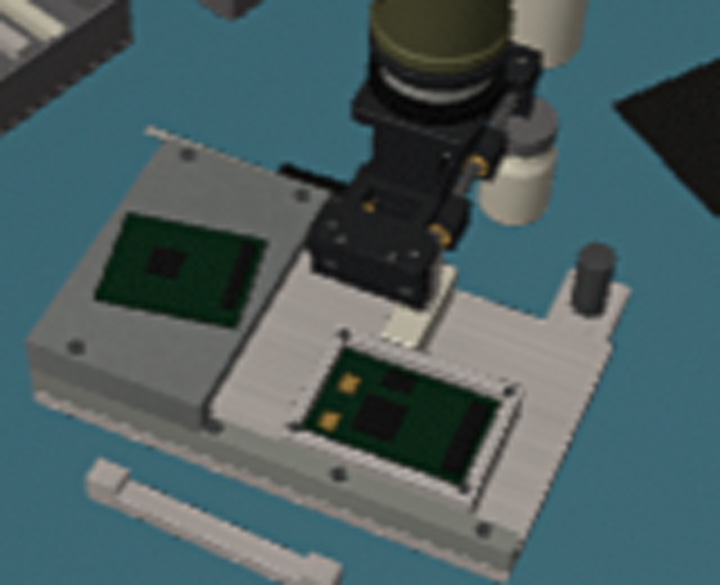

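```bash
cat > yaw.py <<'E'
from h import *
p,d,m=load('w6'); o=lambda u,v:np.array([u/3,90+v/3])-.33
for n,uv,z in [('f+y',(203,238),.042),('f-y',(600,228),.042),('side y far',(272,555),.042),('side -y',(588,480),.042),('hood',(0,30),.061),('hood',(745,31),.061),('fence',(185,35),.034),('fence',(219,225),.034),('fence out',(115,35),.034),('fence out',(228,575),.034),('bedf',(241,35),.012),('bedf',(268,205),.012)]: print(n,xj(onz(m,*o(*uv),z)))
E
python3 yaw.py
```

```text
f+y [-7.1 61.6]
f-y [ -5.  -26.8]
side y far [-88.6  60.3]
side -y [-67.6 -20.3]
hood [36.9 78.7]
hood [ 36.6 -59.5]
fence [36.  62.1]
fence [-5.9 62.7]
fence out [36.  77.2]
fence out [-100.1   78.3]
bedf [36.  62.9]
bedf [-5.5 63.6]
```

Request:
{"api": "servo_tool", "payload": {
  "deltas": [
    {"dx":0,"dy":0.05,"dz":0,"ax":0,"ay":0,"az":0,"hand":10},
    {"dx":0,"dy":0.15,"dz":0,"ax":0,"ay":0,"az":0,"hand":10},
    {"dx":-0.4,"dy":0.15,"dz":0,"ax":0,"ay":0,"az":0,"hand":10},
    {"dx":-0.8,"dy":0.12,"dz":0,"ax":0,"ay":0,"az":0,"hand":10},
    {"dx":-0.8,"dy":0.08,"dz":0,"ax":0,"ay":0,"az":0,"hand":10},
    {"dx":-0.8,"dy":0.05,"dz":0,"ax":0,"ay":0,"az":0,"hand":10},
    {"dx":-0.8,"dy":0.02,"dz":0,"ax":0,"ay":0,"az":0,"hand":10}
  ]
}}

```text
clock: 9.52
tool_pos: [0.505, -0.0893, 0.1048]
eef_rot: [0.988, 0.153, 0.002, -0.0]
contact_force: [0.4, -2.0, -1.2]
opening: 0.221
```

```bash
python3 - <<'E'
from h import *
st(-.088,-.062,.1046)
E
```

```text
jig pos [-86.9 -62.7] z 0.1048 Fjig [-0.2  -2.02 -1.19]
t 9.53 pos [ 0.505  -0.0893  0.1048] F [ 0.42 -1.99 -1.19] d [-0.018 -0.012  0.004] a [-0.001 -0.038  0.009]
```

Request:
{"api": "servo_tool", "payload": {
  "deltas": [
    {"dx":0,"dy":-0.015,"dz":0,"ax":0,"ay":0,"az":0,"hand":10},
    {"dx":0,"dy":-0.03,"dz":0,"ax":0,"ay":0,"az":0,"hand":10}
  ]
}}

```text
clock: 9.78
tool_pos: [0.5045, -0.0888, 0.1049]
eef_rot: [0.988, 0.152, 0.002, 0.0]
contact_force: [2.7, -6.3, -2.8]
opening: 0.224
```

```bash
python3 - <<'E'
from h import *
st(-.088,-.062,.1046)
E
```

```text
jig pos [-87.3 -62.2] z 0.1049 Fjig [ 0.7  -6.79 -2.79]
t 9.78 pos [ 0.5045 -0.0888  0.1049] F [ 2.72 -6.26 -2.79] d [-0.012 -0.003  0.005] a [ 0.014 -0.042 -0.006]
```

Request:
{"api": "servo_tool", "payload": {
  "deltas": [
    {"dx":0,"dy":-0.015,"dz":0,"ax":0,"ay":0,"az":0,"hand":10},
    {"dx":0,"dy":-0.03,"dz":0,"ax":0,"ay":0,"az":0,"hand":10}
  ]
}}

```text
clock: 10.02
tool_pos: [0.5044, -0.0886, 0.1051]
eef_rot: [0.988, 0.152, 0.003, 0.001]
contact_force: [3.0, -10.2, -2.8]
opening: 0.221
```

```bash
python3 - <<'E'
from h import *
st(-.088,-.062,.1046)
E
```

```text
jig pos [-87.3 -61.9] z 0.1051 Fjig [ -0.22 -10.59  -2.8 ]
t 10.03 pos [ 0.5044 -0.0886  0.1051] F [  2.98 -10.16  -2.8 ] d [-0.011  0.001  0.008] a [ 0.033 -0.047 -0.019]
```

Request:
{"api": "servo_tool", "payload": {
  "deltas": [
    {"dx":0,"dy":0.05,"dz":0,"ax":0,"ay":0,"az":0,"hand":10},
    {"dx":0,"dy":0.16,"dz":0,"ax":0,"ay":0,"az":0,"hand":10},
    {"dx":-0.4,"dy":0.17,"dz":0,"ax":0,"ay":0,"az":0,"hand":10},
    {"dx":-0.8,"dy":0.17,"dz":0,"ax":0,"ay":0,"az":0,"hand":10},
    {"dx":-1.13,"dy":0.17,"dz":0,"ax":0,"ay":0,"az":0,"hand":10},
    {"dx":-1.13,"dy":0.17,"dz":0,"ax":0,"ay":0,"az":0,"hand":10}
  ]
}}

```text
clock: 10.78
tool_pos: [0.4391, -0.1161, 0.1044]
eef_rot: [0.988, 0.152, -0.001, -0.001]
contact_force: [0.5, 0.3, -2.7]
opening: 0.22
```

```bash
python3 - <<'E'
from h import *
st(-.155,.017,.1046)
p,d,m=snap('wrist','w7')
c=p[0:384,:]
p,d,m=snap('scene','s7')
c=p[120:290,170:330]
cv2.imwrite('pics/s7z.png',cv2.cvtColor(cv2.resize(c,None,fx=3.5,fy=3.5,interpolation=cv2.INTER_CUBIC),cv2.COLOR_RGB2BGR))
E
```

```text
jig pos [-157.9  -68.5] z 0.1044 Fjig [ 0.61  0.14 -2.66]
t 10.78 pos [ 0.4391 -0.1161  0.1044] F [ 0.54  0.31 -2.66] d [ 4.800e-02 -1.425e+00  1.000e-03] a [-0.025  0.008 -0.004]
```

View pics/w7.png

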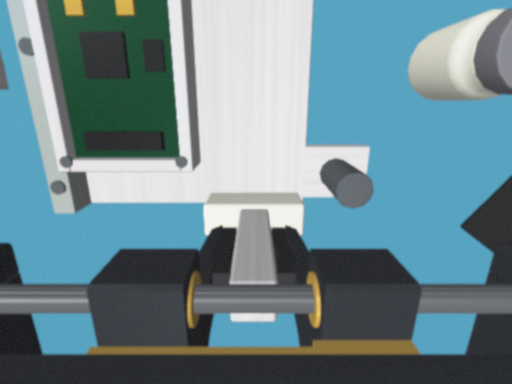

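View pics/s7z.png

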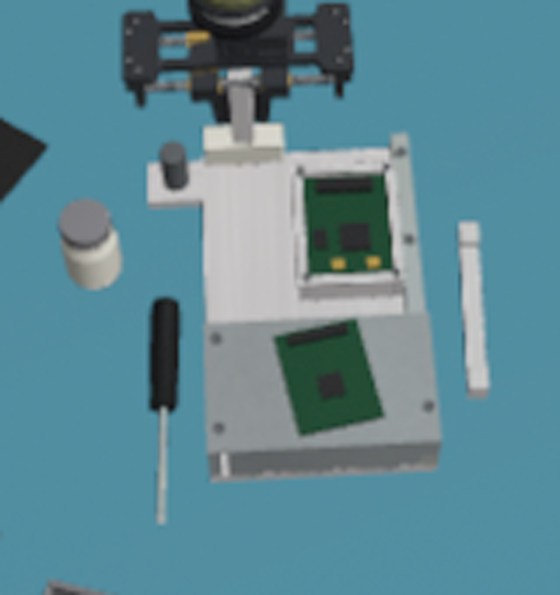

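```bash
python3 - <<'E'
from h import *
p,d,m=load('w7')
c=p[0:230,0:230]
cv2.imwrite('pics/w7z.png',cv2.cvtColor(cv2.resize(c,None,fx=2.6,fy=2.6,interpolation=cv2.INTER_CUBIC),cv2.COLOR_RGB2BGR))
E
```

```text
(no output)
```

View pics/w7z.png

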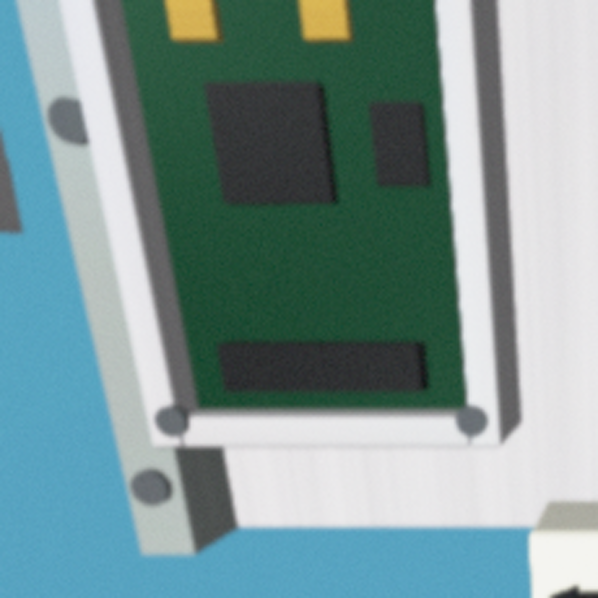

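```bash
python3 - <<'E'
from h import *
p,d,m=load('w7'); o=lambda u,v:np.array([u/2.6,v/2.6])-.3
for n,uv,z in [('r+y',(153,445),.042),('r-y',(501,443),.042),('s+y far',(60,8),.042),('s-y far',(470,8),.042),('fence out a',(20,20),.034),('fence out b',(141,555),.034),('fence in end',(195,552),.034),('bed end',(240,526),.012),('bed end',(530,526),.012)]: print(n,xj(onz(m,*o(*uv),z)))
E
```

```text
r+y [-125.2   62.5]
r-y [-124.7  -27.1]
s+y far [-27.6  62.6]
s-y far [-27.7 -26.7]
fence out a [-27.6  78. ]
fence out b [-158.9   78.1]
fence in end [-158.    62.7]
bed end [-158.2   62.2]
bed end [-158.2  -27.6]
```

Request:
{"api": "servo_tool", "payload": {
  "deltas": [
    {"dx":0,"dy":-0.3,"dz":0,"ax":0,"ay":0,"az":0,"hand":10},
    {"dx":0,"dy":-0.8,"dz":0,"ax":0,"ay":0,"az":0,"hand":10},
    {"dx":0,"dy":-1.2,"dz":0,"ax":0,"ay":0,"az":0,"hand":10},
    {"dx":0.05,"dy":-1.42,"dz":0,"ax":0,"ay":0,"az":0,"hand":10},
    {"dx":0.1,"dy":-1.42,"dz":0,"ax":0,"ay":0,"az":0,"hand":10}
  ]
}}

```text
clock: 11.5
tool_pos: [0.422, -0.032, 0.1046]
eef_rot: [0.988, 0.154, 0.002, -0.001]
contact_force: [0.3, -0.7, -2.0]
opening: 0.219
```

```bash
python3 - <<'E'
from h import *
st(-.125,.0175,.1046)
E
```

```text
jig pos [-148.8   16.9] z 0.1046 Fjig [ 0.09 -0.78 -1.96]
t 11.5 pos [ 0.422  -0.032   0.1046] F [ 0.32 -0.72 -1.96] d [ 0.397 -0.008  0.001] a [-0.012 -0.031  0.027]
```

Request:
{"api": "servo_tool", "payload": {
  "deltas": [
    {"dx":0.1,"dy":0,"dz":0,"ax":0,"ay":0,"az":0,"hand":10},
    {"dx":0.17,"dy":0,"dz":0,"ax":0,"ay":0,"az":0,"hand":10},
    {"dx":0.22,"dy":0,"dz":0,"ax":0,"ay":0,"az":0,"hand":10},
    {"dx":0.27,"dy":0,"dz":0,"ax":0,"ay":0,"az":0,"hand":10},
    {"dx":0.27,"dy":0,"dz":0,"ax":0,"ay":0,"az":0,"hand":10},
    {"dx":0.32,"dy":0,"dz":0,"ax":0,"ay":0,"az":0,"hand":10},
    {"dx":0.37,"dy":0,"dz":0,"ax":0,"ay":0,"az":0,"hand":10},
    {"dx":0.42,"dy":0,"dz":0,"ax":0,"ay":0,"az":0,"hand":10},
    {"dx":0.42,"dy":0,"dz":0,"ax":0,"ay":0,"az":0,"hand":10}
  ]
}}

```text
clock: 12.62
tool_pos: [0.4458, -0.0251, 0.1047]
eef_rot: [0.988, 0.153, 0.002, -0.001]
contact_force: [-0.9, 0.2, -2.6]
opening: 0.226
```

```bash
python3 - <<'E'
from h import *
st(-.100,.0175,.1046)
p,d,m=snap('side','d8')
c=p[120:250,195:355]
cv2.imwrite('pics/d8z.png',cv2.cvtColor(cv2.resize(c,None,fx=4.5,fy=4.5,interpolation=cv2.INTER_CUBIC),cv2.COLOR_RGB2BGR))
E
```

```text
jig pos [-124.1   16.3] z 0.1047 Fjig [-0.76  0.44 -2.61]
t 12.62 pos [ 0.4458 -0.0251  0.1047] F [-0.86  0.19 -2.61] d [ 0.401 -0.02   0.003] a [-0.009 -0.034  0.009]
```

View pics/d8z.png

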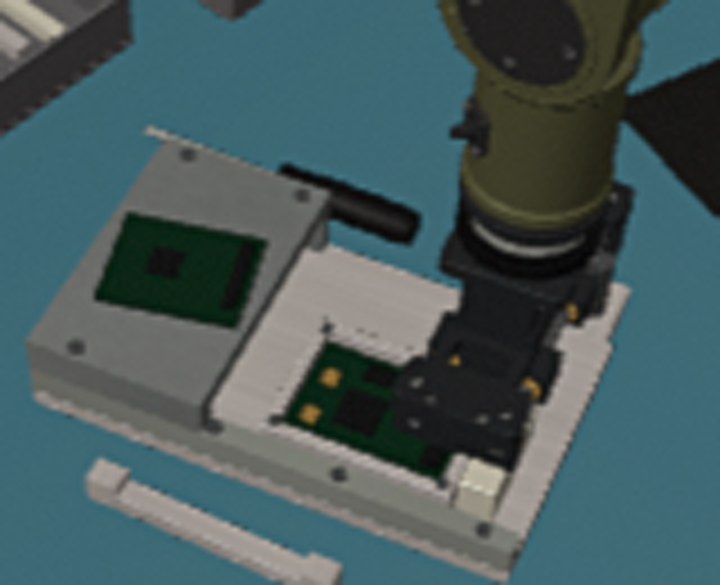

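Request:
{"api": "servo_tool", "payload": {
  "deltas": [
    {"dx":0.05,"dy":-0.01,"dz":0,"ax":0,"ay":0,"az":0,"hand":10},
    {"dx":0.1,"dy":-0.02,"dz":0,"ax":0,"ay":0,"az":0,"hand":10},
    {"dx":0.15,"dy":-0.02,"dz":0,"ax":0,"ay":0,"az":0,"hand":10},
    {"dx":0.15,"dy":-0.02,"dz":0,"ax":0,"ay":0,"az":0,"hand":10},
    {"dx":0.2,"dy":-0.02,"dz":0,"ax":0,"ay":0,"az":0,"hand":10},
    {"dx":0.25,"dy":-0.02,"dz":0,"ax":0,"ay":0,"az":0,"hand":10},
    {"dx":0.3,"dy":-0.02,"dz":0,"ax":0,"ay":0,"az":0,"hand":10},
    {"dx":0.35,"dy":-0.02,"dz":0,"ax":0,"ay":0,"az":0,"hand":10},
    {"dx":0.4,"dy":-0.02,"dz":0,"ax":0,"ay":0,"az":0,"hand":10},
    {"dx":0.4,"dy":-0.02,"dz":0,"ax":0,"ay":0,"az":0,"hand":10}
  ]
}}

```text
clock: 13.92
tool_pos: [0.4684, -0.0168, 0.1048]
eef_rot: [0.988, 0.153, 0.002, -0.001]
contact_force: [0.3, -0.2, -2.0]
opening: 0.225
```

```bash
python3 - <<'E'
from h import *
st(-.075,.0175,.1046)
E
```

```text
jig pos [-100.    17.4] z 0.1048 Fjig [ 0.22 -0.26 -1.97]
t 13.93 pos [ 0.4684 -0.0168  0.1048] F [ 0.28 -0.18 -1.97] d [ 0.417 -0.001  0.005] a [-0.008 -0.036  0.008]
```

Request:
{"api": "servo_tool", "payload": {
  "deltas": [
    {"dx":0.05,"dy":0,"dz":0,"ax":0,"ay":0,"az":0,"hand":10},
    {"dx":0.1,"dy":0,"dz":0,"ax":0,"ay":0,"az":0,"hand":10},
    {"dx":0.15,"dy":0,"dz":0,"ax":0,"ay":0,"az":0,"hand":10},
    {"dx":0.15,"dy":0,"dz":0,"ax":0,"ay":0,"az":0,"hand":10},
    {"dx":0.2,"dy":0,"dz":0,"ax":0,"ay":0,"az":0,"hand":10},
    {"dx":0.25,"dy":0,"dz":0,"ax":0,"ay":0,"az":0,"hand":10},
    {"dx":0.3,"dy":0,"dz":0,"ax":0,"ay":0,"az":0,"hand":10},
    {"dx":0.35,"dy":0,"dz":0,"ax":0,"ay":0,"az":0,"hand":10},
    {"dx":0.4,"dy":0,"dz":0,"ax":0,"ay":0,"az":0,"hand":10},
    {"dx":0.4,"dy":0,"dz":0,"ax":0,"ay":0,"az":0,"hand":10}
  ]
}}

```text
clock: 15.18
tool_pos: [0.4912, -0.0096, 0.1048]
eef_rot: [0.988, 0.153, 0.002, -0.001]
contact_force: [-0.5, 0.5, -3.0]
opening: 0.223
```

```bash
python3 - <<'E'
from h import *
st(-.05,.0175,.1046)
p,d,m=snap('wrist','w9')
c=p[60:270,130:400]
cv2.imwrite('pics/w9z.png',cv2.cvtColor(cv2.resize(c,None,fx=2.8,fy=2.8,interpolation=cv2.INTER_CUBIC),cv2.COLOR_RGB2BGR))
E
```

```text
jig pos [-76.1  17.4] z 0.1048 Fjig [-0.31  0.63 -2.99]
t 15.18 pos [ 0.4912 -0.0096  0.1048] F [-0.49  0.5  -2.99] d [ 0.435 -0.002  0.005] a [-0.008 -0.033  0.007]
```

View pics/w9z.png

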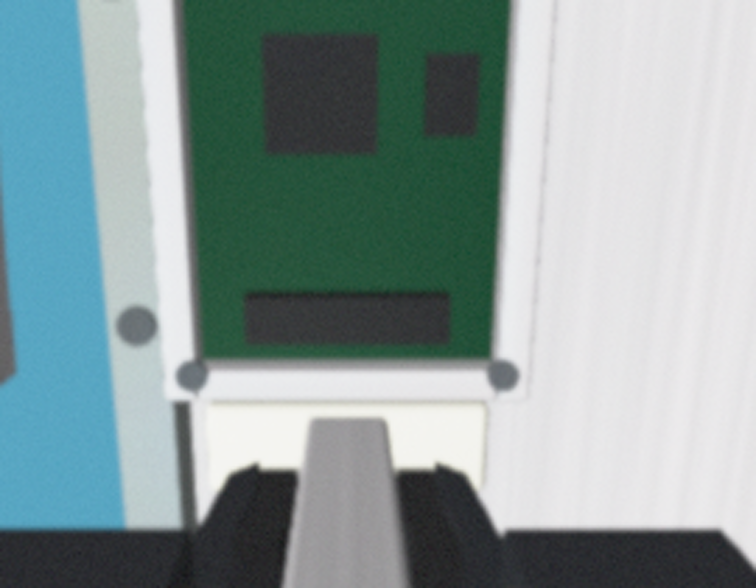

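Request:
{"api": "servo_tool", "payload": {
  "deltas": [
    {"dx":0.03,"dy":0,"dz":0,"ax":0,"ay":0,"az":0,"hand":10},
    {"dx":0.06,"dy":0,"dz":0,"ax":0,"ay":0,"az":0,"hand":10},
    {"dx":0.09,"dy":0,"dz":0,"ax":0,"ay":0,"az":0,"hand":10},
    {"dx":0.12,"dy":0,"dz":0,"ax":0,"ay":0,"az":0,"hand":10}
  ]
}}

```text
clock: 15.72
tool_pos: [0.4975, -0.0076, 0.1047]
eef_rot: [0.988, 0.153, 0.001, -0.001]
contact_force: [-0.8, -0.9, -2.7]
opening: 0.222
```

Request:
{"api": "servo_tool", "payload": {
  "deltas": [
    {"dx":0.02,"dy":0,"dz":0,"ax":0,"ay":0,"az":0,"hand":10},
    {"dx":0.04,"dy":0,"dz":0,"ax":0,"ay":0,"az":0,"hand":10},
    {"dx":0.06,"dy":0,"dz":0,"ax":0,"ay":0,"az":0,"hand":10}
  ]
}}

```text
clock: 16.1
tool_pos: [0.5009, -0.0065, 0.1048]
eef_rot: [0.988, 0.153, 0.001, -0.001]
contact_force: [-1.5, 0.0, -2.7]
opening: 0.222
```

```bash
python3 - <<'E'
from h import *
st(-.025,.0175,.1046)
E
```

```text
jig pos [-65.9  17.4] z 0.1048 Fjig [-1.47  0.48 -2.71]
t 16.1 pos [ 0.5009 -0.0065  0.1048] F [-1.54  0.02 -2.71] d [ 0.682 -0.002  0.005] a [-0.009 -0.022  0.005]
```

Request:
{"api": "servo_tool", "payload": {
  "deltas": [
    {"dx":0.02,"dy":0,"dz":0,"ax":0,"ay":0,"az":0,"hand":10},
    {"dx":0.04,"dy":0,"dz":0,"ax":0,"ay":0,"az":0,"hand":10},
    {"dx":0.06,"dy":0,"dz":0,"ax":0,"ay":0,"az":0,"hand":10}
  ]
}}

```text
clock: 16.48
tool_pos: [0.5042, -0.0054, 0.1048]
eef_rot: [0.988, 0.153, 0.001, -0.001]
contact_force: [-0.4, -0.9, -3.3]
opening: 0.225
```

Request:
{"api": "servo_tool", "payload": {
  "deltas": [
    {"dx":0.02,"dy":0,"dz":0,"ax":0,"ay":0,"az":0,"hand":10},
    {"dx":0.04,"dy":0,"dz":0,"ax":0,"ay":0,"az":0,"hand":10},
    {"dx":0.06,"dy":0,"dz":0,"ax":0,"ay":0,"az":0,"hand":10}
  ]
}}

```text
clock: 16.85
tool_pos: [0.5076, -0.0044, 0.1048]
eef_rot: [0.988, 0.153, 0.001, -0.001]
contact_force: [-1.4, -0.5, -3.3]
opening: 0.225
```

Request:
{"api": "servo_tool", "payload": {
  "deltas": [
    {"dx":0.02,"dy":0,"dz":0,"ax":0,"ay":0,"az":0,"hand":10},
    {"dx":0.04,"dy":0,"dz":0,"ax":0,"ay":0,"az":0,"hand":10},
    {"dx":0.06,"dy":0,"dz":0,"ax":0,"ay":0,"az":0,"hand":10}
  ]
}}

```text
clock: 17.23
tool_pos: [0.511, -0.0033, 0.1048]
eef_rot: [0.988, 0.153, 0.001, -0.001]
contact_force: [-1.3, -1.0, -3.1]
opening: 0.223
```

Request:
{"api": "servo_tool", "payload": {
  "deltas": [
    {"dx":0.02,"dy":0,"dz":0,"ax":0,"ay":0,"az":0,"hand":10},
    {"dx":0.04,"dy":0,"dz":0,"ax":0,"ay":0,"az":0,"hand":10},
    {"dx":0.06,"dy":0,"dz":0,"ax":0,"ay":0,"az":0,"hand":10}
  ]
}}

```text
clock: 17.6
tool_pos: [0.5131, -0.0026, 0.1048]
eef_rot: [0.988, 0.153, -0.001, -0.001]
contact_force: [-4.3, -1.8, 0.5]
opening: 0.223
```

Request:
{"api": "servo_tool", "payload": {
  "deltas": [
    {"dx":0.01,"dy":0,"dz":0,"ax":0,"ay":0,"az":0,"hand":10},
    {"dx":0.01,"dy":0,"dz":0,"ax":0,"ay":0,"az":0,"hand":10}
  ]
}}

```text
clock: 17.85
tool_pos: [0.5132, -0.0026, 0.1047]
eef_rot: [0.988, 0.153, -0.001, -0.0]
contact_force: [-4.9, -1.8, 0.5]
opening: 0.223
```

```bash
python3 - <<'E'
from h import *
st(-.025,.0175,.1046)
E
```

```text
jig pos [-53.   17.4] z 0.1047 Fjig [-5.19 -0.24  0.54]
t 17.85 pos [ 0.5132 -0.0026  0.1047] F [-4.87 -1.79  0.54] d [ 0.467 -0.001  0.001] a [-0.012  0.017  0.002]
```

Request:
{"api": "servo_tool", "payload": {
  "deltas": [
    {"dx":0.01,"dy":0,"dz":0,"ax":0,"ay":0,"az":0,"hand":10},
    {"dx":0.01,"dy":0,"dz":0,"ax":0,"ay":0,"az":0,"hand":10}
  ]
}}

```text
clock: 18.1
tool_pos: [0.5133, -0.0026, 0.1046]
eef_rot: [0.988, 0.153, -0.001, -0.0]
contact_force: [-5.7, -2.4, 1.0]
opening: 0.226
```

```bash
python3 - <<'E'
from h import *
st(-.025,.0175,.1046)
p,d,m=snap('wrist','w10')
c=p[60:270,130:400]
cv2.imwrite('pics/w10z.png',cv2.cvtColor(cv2.resize(c,None,fx=2.8,fy=2.8,interpolation=cv2.INTER_CUBIC),cv2.COLOR_RGB2BGR))
E
```

```text
jig pos [-52.9  17.4] z 0.1046 Fjig [-6.18 -0.53  1.03]
t 18.1 pos [ 0.5133 -0.0026  0.1046] F [-5.73 -2.37  1.03] d [ 0.466 -0.002 -0.   ] a [-0.013  0.027 -0.001]
```

View pics/w10z.png

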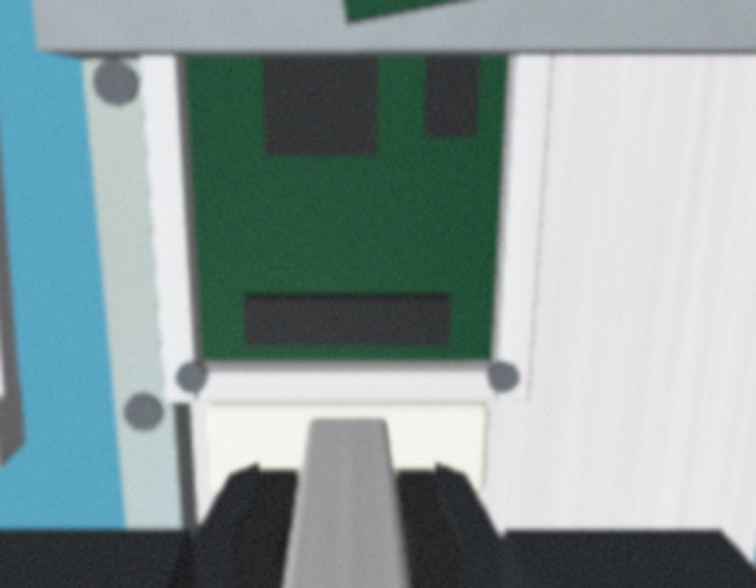

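Request:
{"api": "servo_tool", "payload": {
  "deltas": [
    {"dx":-0.03,"dy":0,"dz":0,"ax":0,"ay":0,"az":0,"hand":10},
    {"dx":-0.08,"dy":0,"dz":0,"ax":0,"ay":0,"az":0,"hand":10},
    {"dx":-0.3,"dy":0,"dz":0,"ax":0,"ay":0,"az":0,"hand":10},
    {"dx":-0.5,"dy":0,"dz":0,"ax":0,"ay":0,"az":0,"hand":10},
    {"dx":-0.5,"dy":0,"dz":-0.4,"ax":0,"ay":0,"az":0,"hand":10},
    {"dx":-0.5,"dy":0,"dz":-1.1,"ax":0,"ay":0,"az":0,"hand":10},
    {"dx":-0.5,"dy":0,"dz":-1.8,"ax":0,"ay":0,"az":0,"hand":10},
    {"dx":-0.5,"dy":0,"dz":-2.1,"ax":0,"ay":0,"az":0,"hand":10},
    {"dx":-0.5,"dy":0,"dz":-2.1,"ax":0,"ay":0,"az":0,"hand":10}
  ]
}}

```text
clock: 19.27
tool_pos: [0.487, -0.0114, 0.2319]
eef_rot: [0.988, 0.153, 0.003, -0.0]
contact_force: [-0.3, 0.6, -3.7]
opening: 0.224
```

```bash
python3 - <<'E'
from h import *
st()
go([.5251,-.3607,.23],.252)
p,d,m=snap('wrist','w11')
p,d,m=snap('scene','s11')
c=p[120:290,170:330]
cv2.imwrite('pics/s11z.png',cv2.cvtColor(cv2.resize(c,None,fx=3.5,fy=3.5,interpolation=cv2.INTER_CUBIC),cv2.COLOR_RGB2BGR))
E
```

```text
jig pos [-80.6  17. ] z 0.2319 Fjig [-0.09  0.63 -3.72]
t 19.27 pos [ 0.487  -0.0114  0.2319] F [-0.28  0.57 -3.72] d [-1.153  5.742  0.025] a [-0.002 -0.051  0.521]
```

View pics/w11.png

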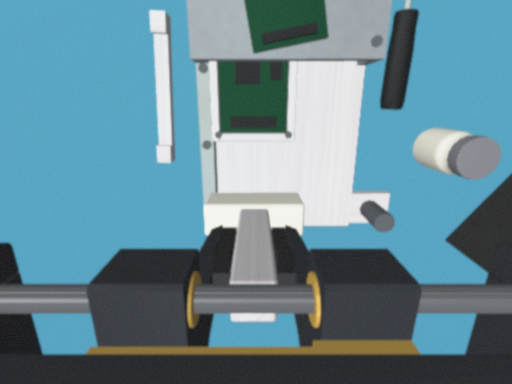

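View pics/s11z.png

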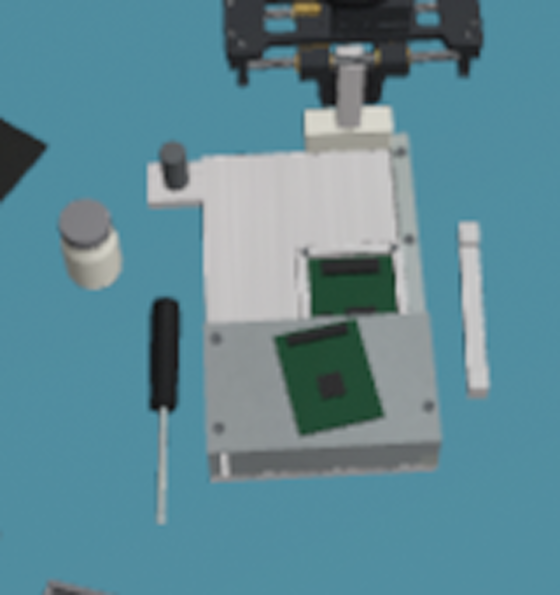

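```bash
python3 - <<'E'
from h import *
go([.513,-.365,.23],.252)
E
```

```text
t 19.38 pos [ 0.486  -0.0113  0.2302] F [-0.78  0.15 -2.31] d [-1.351e+00  5.756e+00 -5.000e-03] a [-0.011 -0.01   0.525]
```

Request:
{"api": "servo_tool", "payload": {
  "deltas": [
    {"dx":-0.15,"dy":0.6,"dz":0,"ax":0,"ay":0,"az":0,"hand":10},
    {"dx":-0.3,"dy":1.3,"dz":0,"ax":0,"ay":0,"az":0,"hand":10},
    {"dx":-0.5,"dy":2.1,"dz":0,"ax":0,"ay":0,"az":0,"hand":10},
    {"dx":-0.7,"dy":3.0,"dz":0,"ax":0,"ay":0,"az":0.1,"hand":10},
    {"dx":-0.9,"dy":3.8,"dz":0,"ax":0,"ay":0,"az":0.3,"hand":10},
    {"dx":-1.1,"dy":4.6,"dz":0,"ax":0,"ay":0,"az":0.5,"hand":10},
    {"dx":-1.25,"dy":5.3,"dz":0,"ax":0,"ay":0,"az":0.52,"hand":10},
    {"dx":-1.35,"dy":5.75,"dz":0,"ax":0,"ay":0,"az":0.52,"hand":10},
    {"dx":-1.35,"dy":5.75,"dz":0,"ax":0,"ay":0,"az":0.52,"hand":10},
    {"dx":-1.35,"dy":5.75,"dz":0,"ax":0,"ay":0,"az":0.52,"hand":10}
  ]
}}

```text
clock: 20.62
tool_pos: [0.5133, -0.3629, 0.2287]
eef_rot: [0.992, 0.126, 0.0, -0.002]
contact_force: [0.6, 0.3, -2.2]
opening: 0.222
```

```bash
python3 - <<'E'
from h import *
go([.513,-.365,.101],.252)
E
```

```text
t 20.62 pos [ 0.5133 -0.3629  0.2287] F [ 0.62  0.29 -2.16] d [-0.015  0.042  2.128] a [-0.04  -0.005  0.015]
```

Lower to about 4 mm above, then gently down.

Request:
{"api": "servo_tool", "payload": {
  "deltas": [
    {"dx":-0.01,"dy":0.02,"dz":0.6,"ax":0,"ay":0,"az":0,"hand":10},
    {"dx":-0.01,"dy":0.04,"dz":1.2,"ax":0,"ay":0,"az":0,"hand":10},
    {"dx":-0.01,"dy":0.04,"dz":1.7,"ax":-0.04,"ay":0,"az":0,"hand":10},
    {"dx":-0.01,"dy":0.04,"dz":2.0,"ax":-0.04,"ay":0,"az":0,"hand":10},
    {"dx":-0.01,"dy":0.04,"dz":2.13,"ax":-0.04,"ay":0,"az":0,"hand":10},
    {"dx":-0.01,"dy":0.04,"dz":2.13,"ax":-0.04,"ay":0,"az":0,"hand":10}
  ]
}}

```text
clock: 21.38
tool_pos: [0.5143, -0.3665, 0.1027]
eef_rot: [0.992, 0.126, 0.001, 0.001]
contact_force: [0.3, -0.6, -1.8]
opening: 0.222
```

```bash
python3 - <<'E'
from h import *
go([.513,-.365,.0966],.252)
E
```

```text
t 21.38 pos [ 0.5143 -0.3665  0.1027] F [ 0.33 -0.62 -1.83] d [-0.015 -0.03   0.101] a [ 0.03  -0.022  0.009]
```

Request:
{"api": "servo_tool", "payload": {
  "deltas": [
    {"dx":0,"dy":0,"dz":0.04,"ax":0.02,"ay":-0.01,"az":0,"hand":10},
    {"dx":0,"dy":0,"dz":0.08,"ax":0.02,"ay":-0.01,"az":0,"hand":10},
    {"dx":0,"dy":0,"dz":0.1,"ax":0.02,"ay":-0.01,"az":0,"hand":10},
    {"dx":0,"dy":0,"dz":0.1,"ax":0.02,"ay":-0.01,"az":0,"hand":10}
  ]
}}

```text
clock: 21.88
tool_pos: [0.5141, -0.3669, 0.0967]
eef_rot: [0.992, 0.126, 0.001, 0.001]
contact_force: [0.0, -0.1, -1.8]
opening: 0.225
```

Request:
{"api": "servo_tool", "payload": {
  "deltas": [
    {"dx":0,"dy":0,"dz":0.01,"ax":0,"ay":0,"az":0,"hand":10},
    {"dx":0,"dy":0,"dz":0.02,"ax":0,"ay":0,"az":0,"hand":10},
    {"dx":0,"dy":0,"dz":0.02,"ax":0,"ay":0,"az":0,"hand":10}
  ]
}}

```text
clock: 22.25
tool_pos: [0.5142, -0.367, 0.0966]
eef_rot: [0.992, 0.126, 0.001, 0.001]
contact_force: [-2.1, 1.0, 8.1]
opening: 0.22
```

Request:
{"api": "servo_tool", "payload": {
  "deltas": [
    {"dx":0,"dy":0,"dz":-0.01,"ax":0,"ay":0,"az":0,"hand":10},
    {"dx":0,"dy":0,"dz":-0.01,"ax":0,"ay":0,"az":0,"hand":24},
    {"dx":0,"dy":0,"dz":-0.01,"ax":0,"ay":0,"az":0,"hand":40},
    {"dx":0,"dy":0,"dz":-0.01,"ax":0,"ay":0,"az":0,"hand":60},
    {"dx":0,"dy":0,"dz":-0.01,"ax":0,"ay":0,"az":0,"hand":60},
    {"dx":0,"dy":0,"dz":-0.01,"ax":0,"ay":0,"az":0,"hand":60}
  ]
}}

```text
clock: 23.0
tool_pos: [0.5141, -0.3667, 0.0958]
eef_rot: [0.992, 0.126, 0.001, 0.0]
contact_force: [-0.8, 0.1, 0.6]
opening: 0.678
```

Request:
{"api": "servo_tool", "payload": {
  "deltas": [
    {"dx":0,"dy":0,"dz":-0.2,"ax":0,"ay":0,"az":0,"hand":60},
    {"dx":0,"dy":0,"dz":-0.6,"ax":0,"ay":0,"az":0,"hand":60},
    {"dx":0,"dy":0,"dz":-1.2,"ax":0,"ay":0,"az":0,"hand":60},
    {"dx":0,"dy":0,"dz":-1.9,"ax":0,"ay":0,"az":0,"hand":60},
    {"dx":-0.5,"dy":0,"dz":-2.5,"ax":0,"ay":0,"az":0,"hand":60},
    {"dx":-1.0,"dy":0,"dz":-2.7,"ax":0,"ay":0,"az":0,"hand":60},
    {"dx":-1.0,"dy":0,"dz":-2.7,"ax":0,"ay":0,"az":0,"hand":60}
  ]
}}

```text
clock: 23.88
tool_pos: [0.4537, -0.3836, 0.26]
eef_rot: [0.992, 0.124, 0.001, 0.002]
contact_force: [0.0, -0.0, 0.4]
opening: 0.677
```

```bash
python3 - <<'E'
from h import *
s=r.get_state();print(s['clock'],s['tool_pos'],s['contact_force'])
snap('wrist','w12');p,d,m=snap('scene','s12');q,_,_=snap('side','d12')
a=cv2.resize(p[120:290,110:330],None,fx=3,fy=3,interpolation=cv2.INTER_CUBIC);b=cv2.resize(q[90:250,195:395],None,fx=3.5,fy=3.5,interpolation=cv2.INTER_CUBIC)
cv2.imwrite('pics/s12z.png',a[...,::-1]);cv2.imwrite('pics/d12z.png',b[...,::-1])
E
```

```text
23.875 [ 0.45368576 -0.38356263  0.25996475] [ 0.04264577 -0.00204725  0.36710631]
```

View pics/w12.png

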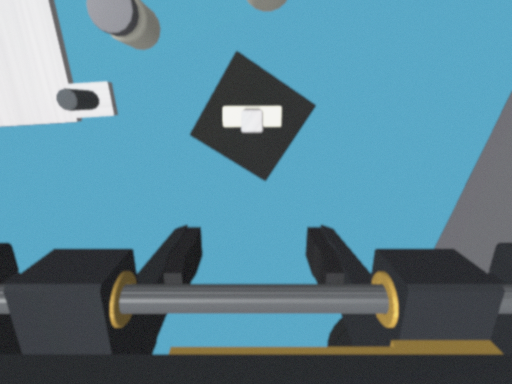

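View pics/s12z.png

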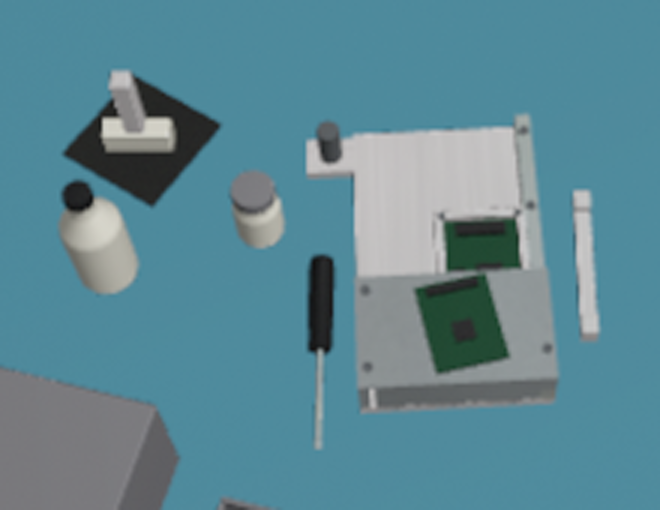

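View pics/d12z.png

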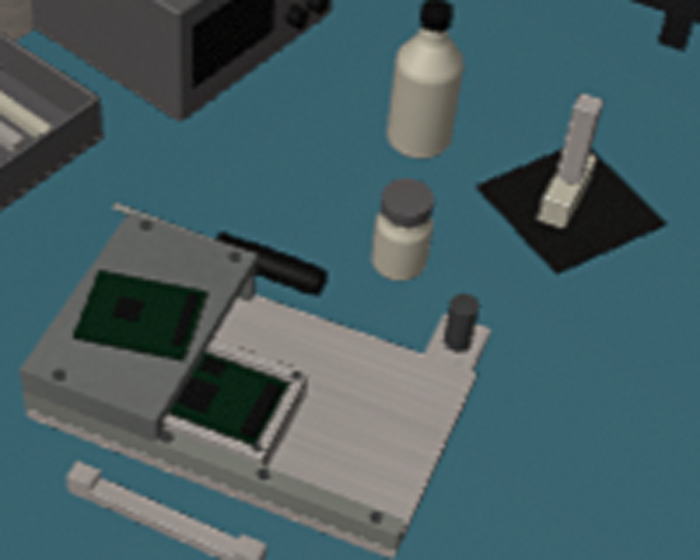

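```bash
python3 - <<'E'
from h import *
p,d,m=load('w11')
c=p[50:150,190:310]
cv2.imwrite('pics/w11z.png',cv2.resize(c,None,fx=6,fy=6,interpolation=cv2.INTER_CUBIC)[...,::-1])
E
```

```text
(no output)
```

View pics/w11z.png

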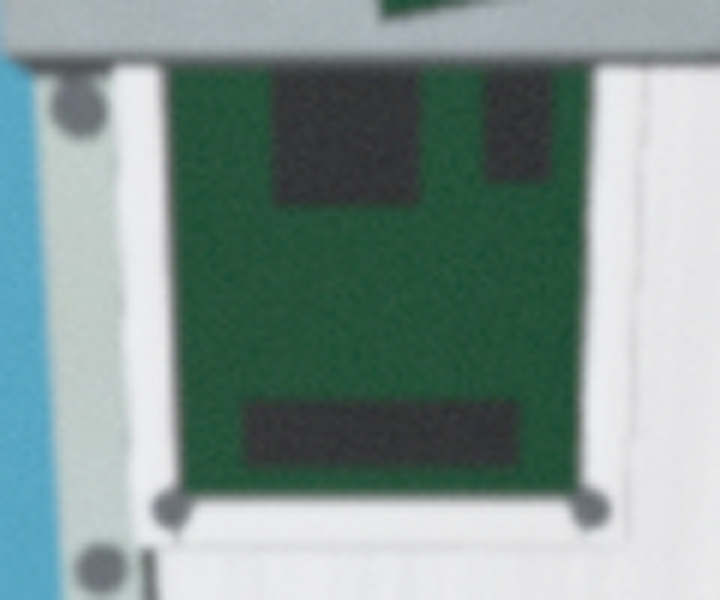

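```bash
python3 - <<'E'
from h import *
p,d,m=load('w11'); o=lambda u,v:np.array([190+u/6,50+v/6])-.42
for n,uv,z in [('r+y',(137,545),.042),('r-y',(628,543),.042),('s+y far',(114,75),.042),('s-y far',(641,75),.042),('f out',(36,90),.034),('f out',(61,590),.034)]: print(n,xj(onz(m,*o(*uv),z)))
r.finish_job()
E
```

```text
r+y [-43.4  62.4]
r-y [-43.  -27.3]
s+y far [35.6 63. ]
s-y far [ 35.6 -26.2]
f out [34.2 77.8]
f out [-52.8  78.3]
the job is handed in; nothing more can be done
```

The job is handed in at about 24 s: the module lies square against the fence and against the stop, and the tool is back upright on its pad.

- **Fence:** I gripped the tool by its handle and pushed the module sideways. The first push left it about 0.02 rad off square, so I pushed again nearer its rear end. The peak was about 10.6 N sideways. The camera then showed it square to about 5 mrad.
- **Stop:** I moved it along the fence in small steps until the tool stalled while the force rose to about 6 N. That is well below the stop's 20 N limit. The contact puts the stop at about jig x = 77 mm, inside its possible range.
- **Tool:** I set it down near the pad's centre and released it. The gripper is clear and touching nothing. The last pictures show the tool standing upright, and the bystanders in those views (card, rail, driver, jar, bottle) look where they were. The bin and frame lay outside those cropped pictures and away from the arm's path; I did not look at them again.

**Checks that disagreed:**
- The wrist camera puts the module's rear end at about -43 mm, while the tool's position at contact gives about -41 mm. That is within the 2 mm calibration, so I could not rule out a gap of that size by picture. The stop is hidden, so I judged contact from force and stall.
- The fixed cameras placed the jig about 2.5 mm off in y from the wrist camera. I used the wrist camera's values.

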